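# Release a carved clock dial from its bayonet clamp

### The arm

A 7-joint arm with a two-finger parallel gripper is mounted at the origin on the work surface. World frame = base frame: x ahead of the robot, y to its left, z up, the work surface at z = 0. Lengths are in m, angles in rad, forces in N, time in s.
With the tool pointing down it reaches from about 0.425 to 0.875 m from the base axis. Payload 4.7 kg.
Tool frame: the origin (TCP) lies between the finger pads; the fingertips stand 11 mm ahead of it and the grasp point (between the pads) lies 8 mm behind it; z points along the fingers, y is the line along which they close (so a half turn about z gives the same grasp; the last joint's range is limited). The gripper opens to 87 mm and grips with 3 to 60 N. Pads are 19 mm wide; open, the fingers measure 117 mm over their backs; the gripper's body (75 mm by 190 mm) begins 51 mm behind the grasp point.
Start: joints at [1.251, 0.321, -0.07, 1.45, 0.023, 1.371, -0.057], TCP at [0.213, -0.614, 0.195] pointing down, gripper open.
Joint ranges: [-2.86, 2.86], [-0.3, 2.09], [-1.38, 1.24], [0.06, 2.45], [-1.56, 4.7], [0.09, 2.05], [-2.69, 2.69]. Speed limits (rad/s): [2.57, 2.57, 3.14, 3.14, 3.14, 3.14, 3.14].

### API

Orientations are given as a rotation vector (axis times angle).
In Python, from bench import ctrl gives the robot as it stands. The module is installed in compiled form; this text tells all that it offers.
- The arm moves only by the shell command python3 -m inch 'ROWS' [FORCE]. ROWS is JSON, a list of rows, each an object with "slide": the shift along the tool's x, y, z scaled (see below), a list of three; "angular": the turn, a rotation vector about the tool's x, y, z scaled (see below), a list of three; "claw": the opening, from -1 (shut) to 1 (fully open). In form: [{"slide": [tx, ty, tz], "angular": [rx, ry, rz], "claw": claw}, ...]. A call has 1 to 10 rows; each row is the pose to reach, as a shift and turn from the pose commanded when the call began, along the tool's axes at that moment; what a row does not reach only later rows make up. The controller multiplies each number of a shift by 0.25 m and each number of a turn by 30 degrees. A row lasts 1/10 s, in which the tool goes at most 50 mm and 8.59 degrees, less where a joint would pass 70% of its speed; a pose out of reach is approached as far as the arm can. A call with a number of a shift or a turn outside -1 to 1 is refused whole. A call with a gripper value outside its range is refused whole. The fingers move at their own pace and stop on an object; FORCE is the grip in N (left out, the last holds). Time passes only in rows, so rows that repeat a pose let the fingers close. It gives the time, the measured TCP pose, the force, the opening and the grip force at its end, in the units of the state.
- ctrl.get_state(): the state, without advancing time (a new reading comes with each control period).
- ctrl.get_image(name): name is "scene" or "side" or "wrist"; returns a dict with "color" (384x512x3 uint8, red, green, blue), "depth" (384x512 float32, m along the optical axis (not along the pixel's ray), 0 where there is no reading), "camera_matrix" (3x3 intrinsics, pixels), "dist_coeffs" ([k1, k2, p1, p2, k3] as OpenCV has them; the pictures are not rectified), "extrinsics" (4x4, takes a point from camera to world coordinates); the wrist camera has in their place "tool_from_camera" (4x4, takes a point from camera to tool coordinates, whose origin is the TCP and whose axes are the flange's). Camera axes: x right, y up, looking along -z (the intrinsics and any distortion apply to the point x, -y, -z); pixel columns grow to the right and rows downward; lengths in m; the calibration is good to about 2 mm. A picture is of the moment at which its call begins: read the wrist's pose just before it.
- ctrl.close_job(): hands the job in; it is judged then, once.
Trained networks look in the newest picture that a camera, given by its name, has taken for a name from the list of things; names that differ only in an ending like _2 or _b are one class to them, and where a whole thing is asked for, a point or a joint stands for the part that bears it (a point fixed in the world has none). Each returns a list of dicts, best first, with "confidence" (0 to 1); they miss things now and then, are a little off and sometimes report something else, mostly with a low value. They report only what shows in the picture. A call takes as long as a camera call. They do not tell look-alikes from the thing itself.
- ctrl.find_in(query, camera): "bbox" ([centre column, centre row, width, height] in pixels, round what is visible of it).
- ctrl.outline_of(query, camera): "mask" (384x512 bool, what is visible of it) and "bbox" ([centre column, centre row, width, height] in pixels, round what is visible of it).
The state is a dict: "time": time; "joint_positions": joint angles; "qd": joint speeds; "joint_torque": joint torques, N m; "position": TCP position; "tool_rot": TCP orientation; "ft_force": force on the tool from outside, world axes, zero at the start; "torque": the same for the moment, N m; "grip_width": opening from 0.0 (shut) to 1.0 (fully open); "grip_force": force on a finger pad.
Only numpy, scipy, OpenCV 4.12 (cv2) and the standard library are available. Lean on these libraries where they do the work, as an engineer would, in place of code of your own. Each camera call takes 0.05 s, during which the arm holds its last target. There are 200 camera calls.

### The job

Free the carved clock dial from its jig: turn the blue-handled clamp key anticlockwise (seen from above), past the point where it stiffens, until it comes up against its stop, then lift it straight out and put its stem down through the brass eyelet of the key rest, so that it hangs there upright with its collar on the ring, and let go. Then slide the dial along the jig, without lifting it off, until it is up against the red end stop. Leave the other things on the bench where they are.

Things in the scene. Friction and masses are not known exactly. Their poses are not given: they have to be found in the camera images.
- jig: Fixed pale stone clamping jig, 300 mm along its y, 162 mm wide, deck 45 mm high; origin: centre of its underside. Dark fences on both long sides (inner faces at x = -68.5 and +68.5 mm) and a red end stop across the -y end (inner face at y = -141 mm) stand 15 mm above the deck; the +y end is open.
- socket (a point): Axis of the bayonet socket under the dial, on the jig's deck 45 mm above the bench, 80 mm to +y of the jig's middle; same axes as the jig. Its keyhole slot (52 x 16 mm) lies along the jig's y. The key can be lifted out, straight up, only with its bar along the jig's y (within about 8 degrees); its stop is there.
- stop_spot (a point): On the jig's deck: where the middle of the dial's underside is when the dial touches the red end stop
- dial: Loose square carved clock dial of light wood with dark hour marks, 130 x 130 x 20 mm, 0.18 kg, a round 52 mm hole in the middle. Origin: middle of its underside. It lies on the jig's deck over the socket, sides parallel to the jig's, held down by the key's collar.
- key: Loose clamp key, 0.3 kg, 82 mm tall. Origin: lower tip of its stem; z up the stem, x along the blue bar. Stem 18 mm thick; two lugs along x, 44 mm over both, 8 mm wide, 2 to 10 mm above the tip; cone of 36 to 48 mm diameter at 32 to 42 mm; collar of 68 mm diameter at 42 to 50 mm; neck 16 mm thick; bar 150 x 18 x 18 mm with black ends at 64 to 82 mm.
- key_bar (a point): Middle of the key's bar, 73 mm above its tip: grasp here, across the 18 mm bar. At the start the tip is 23 mm above the bench, the collar on the dial and the bar 72 to 87 degrees short (clockwise) of the slot. Turning anticlockwise it rides over a slight bump half-way (some newtons at the bar end).
- rest: Fixed key rest: dark wooden base 100 x 90 x 10 mm, on it two brass legs (at x = -31 and +31 mm) with a horizontal brass ring. Origin: centre of its underside.
- eyelet (a point): Centre of the brass ring, at its upper face 75 mm above the bench. The ring is 8 mm thick, 52 mm inside and 72 mm outside diameter, open below. With the collar on the ring the key's tip is 42 mm below this point; any direction of the bar will do.
- tool_pot: Bystander: white ceramic pot, 76 mm wide, 85 mm high, holding tool handles up to 135 mm high; stands free. Origin: centre of its underside.
- chisel: Bystander: chisel with a light wooden handle, 190 mm long, lying along its x
- gouge: Bystander: gouge with a black handle, 180 mm long, lying along its x
- wood_slice: Bystander: round slice of light wood, 90 mm wide, 12 mm thick
- bamboo_cup: Bystander: light wooden cup, 66 mm wide, 95 mm high
- wax_jar: Bystander: amber jar with a steel lid, 68 mm wide, 65 mm high
- sanding_block: Bystander: cork sanding block 90 x 55 x 30 mm
Mind the look-alikes: they are no part of the job. What is shaped like the key but green or orange is not meant.

How it is judged:
By the outcome, as a careful person would: the job done as asked, in the order asked, and still so for the second after the job is handed in, with the robot touching nothing.
It also fails if it takes over 69 s, if anything falls off the work surface, if the arm or the gripper's body presses on something with over 40 N, if the wrist force passes 120 N, or if a joint passes its speed limit or range.

## Working session

There is one attempt and no reset: what is moved stays moved. The work goes in short steps, Python scripts to look and compute and a shell command to move; the robot and the scene stay as the last step left them, time stands still between calls to the robot, and variables do not carry over. Pictures are saved under pics/ and viewed, at most 10 in all, crops included, and the job is handed in when it is done.

```bash
mkdir -p pics; cat > h.py <<'E'
import numpy as np, cv2
from bench import ctrl
from scipy.spatial.transform import Rotation as R
def cam(name):
    s=ctrl.get_state(); im=ctrl.get_image(name)
    if name=="wrist":
        T=np.eye(4); T[:3,:3]=R.from_rotvec(s["tool_rot"]).as_matrix(); T[:3,3]=s["position"]
        im["extrinsics"]=T@np.array(im["tool_from_camera"])
    return im
def rays(im,uv):
    n=cv2.undistortPoints(np.array(uv,float).reshape(-1,1,2),np.array(im["camera_matrix"]),np.array(im["dist_coeffs"])).reshape(-1,2)
    return np.c_[n[:,0],-n[:,1],-np.ones(len(n))]
def pts(im,uv):
    uv=np.array(uv); d=im["depth"][uv[:,1].astype(int),uv[:,0].astype(int)]
    E=np.array(im["extrinsics"]); k=d>0
    return (rays(im,uv)*d[:,None])[k]@E[:3,:3].T+E[:3,3]
def atz(im,uv,z):
    E=np.array(im["extrinsics"]); r=rays(im,uv)@E[:3,:3].T
    return E[:3,3]+r*((z-E[2,3])/r[:,2])[:,None]
def save(im,n): cv2.imwrite(f"pics/{n}.png",im["color"][:,:,::-1])
def maskpts(im,m): v,u=np.nonzero(m); return pts(im,np.c_[u,v])
E
cat > a.py <<'E'
from h import *
ims=[]
for c in ["scene","side"]:
    im=cam(c); ims.append(im["color"])
    E=np.array(im["extrinsics"]); print(c,E[:3,3].round(3))
    for q in ["key","rest","dial","jig","tool_pot","chisel","gouge","wood_slice","bamboo_cup","wax_jar","sanding_block"]:
        for r in ctrl.outline_of(q,c)[:4]:
            if r["confidence"]<.3: continue
            p=maskpts(im,r["mask"])
            print(q,round(r["confidence"],2),np.round(r["bbox"]),np.median(p,0).round(3),np.percentile(p,98,axis=0).round(3)) if len(p) else 0
    save(im,c+"0")
print(ctrl.get_state())
E
python3 a.py
```

```text
scene [ 1.423 -0.009  1.309]
key 0.97 [279. 208.  21.  43.] [0.569 0.054 0.097] [0.639 0.084 0.109]
key 0.92 [212. 154.  17.  33.] [ 0.337 -0.17   0.076] [ 0.396 -0.136  0.087]
key 0.67 [311. 157.  22.  34.] [0.351 0.163 0.072] [0.414 0.199 0.087]
rest 0.7 [378. 202.  36.  37.] [0.493 0.386 0.011] [0.538 0.444 0.078]
dial 0.63 [278. 212.  46.  40.] [0.579 0.052 0.065] [0.634 0.121 0.073]
jig 0.97 [252. 217. 101.  62.] [ 0.584 -0.074  0.044] [0.655 0.102 0.063]
jig 0.74 [216. 284.  33.  31.] [ 0.787 -0.135  0.011] [ 0.827 -0.095  0.017]
jig 0.5 [280. 213.  48.  41.] [0.579 0.046 0.065] [0.634 0.12  0.071]
tool_pot 0.89 [161. 188.  26.  37.] [ 0.472 -0.325  0.062] [ 0.49  -0.292  0.121]
chisel 0.83 [274. 280.  59.  30.] [0.791 0.005 0.021] [0.819 0.12  0.029]
gouge 0.71 [163. 266.  58.  14.] [ 0.727 -0.32   0.021] [ 0.747 -0.222  0.029]
wood_slice 0.77 [214. 284.  33.  30.] [ 0.786 -0.137  0.011] [ 0.827 -0.097  0.017]
bamboo_cup 0.65 [280. 205.  25.  48.] [0.569 0.053 0.094] [0.638 0.084 0.109]
bamboo_cup 0.62 [400. 233.  26.  35.] [0.635 0.422 0.063] [0.663 0.453 0.098]
wax_jar 0.89 
[... 1491 characters left out ...]
': 1.2, 'joint_positions': array([ 1.2511387 ,  0.32100768, -0.07009847,  1.45047644,  0.02259073,
        1.37081181, -0.05691997]), 'qd': array([-0.00050357,  0.00144449, -0.00064006, -0.00167193,  0.00080413,
       -0.00085247, -0.00140741]), 'joint_torque': array([-1.09555458e-03, -4.91115546e+01, -4.03421000e-01, -3.12775433e+01,
       -6.36832695e-02,  3.37381870e-02,  2.57981327e-05]), 'position': array([ 0.21292422, -0.61416632,  0.19459337]), 'tool_rot': array([ 3.09786375e+00,  5.21813230e-01, -3.18831023e-05]), 'ft_force': array([-0.56324199,  0.24675527,  0.63032069]), 'torque': array([-0.00016899, -0.00385832,  0.00753941]), 'grip_force': 0.0, 'grip_width': 1.0015412801786554}
```

```bash
cat > b.py <<'E'
from h import *
im=cam("scene"); c=im["color"][130:310,90:430]
cv2.imwrite("pics/s1.png",cv2.resize(c,None,fx=2.35,fy=2.35,interpolation=cv2.INTER_CUBIC)[:,:,::-1])
hsv=cv2.cvtColor(im["color"],cv2.COLOR_RGB2HSV)
for cn in ["scene","side"]:
    im=cam(cn); hsv=cv2.cvtColor(im["color"],cv2.COLOR_RGB2HSV)
    m=cv2.inRange(hsv,(98,90,40),(130,255,255))>0
    n,l,st,ce=cv2.connectedComponentsWithStats(m.astype(np.uint8))
    for i in range(1,n):
        if st[i,4]>15:
            p=maskpts(im,l==i); pz=p[p[:,2]>np.percentile(p[:,2],95)-.008]; c=pz.mean(0); w,v=np.linalg.eigh(np.cov(pz[:,:2].T)); a=np.degrees(np.arctan2(v[1,1],v[0,1]))
            print(cn,ce[i].round(1),st[i],c.round(4),pz.min(0).round(3),pz.max(0).round(3),"ang",a.round(1))
    r=ctrl.outline_of("jig",cn)[0]; p=maskpts(im,r["mask"]); d=p[(p[:,2]>.052)&(p[:,2]<.069)]
    print("jig rect z>.052",cv2.minAreaRect(d[:,:2].astype(np.float32)))
    q=p[(p[:,2]>.035)]
    print("jig rect all",cv2.minAreaRect(q[:,:2].astype(np.float32)),q[:,2].max())
    r=ctrl.outline_of("rest",cn)[0]; p=maskpts(im,r["mask"]); d=p[(p[:,2]>.066)&(p[:,2]<.085)]; b=p[(p[:,2]>.005)&(p[:,2]<.016)]
    print("ring",cv2.minEnclosingCircle(d[:,:2].astype(np.float32)),cv2.minAreaRect(d[:,:2].astype(np.float32)),len(d),np.median(d[:,2]),"base",cv2.minAreaRect(b[:,:2].astype(np.float32)))
E
python3 b.py
```

```text
scene [307.5  43.4] [299  26  18  33 516] [-1.0177  0.2783 -0.4413] [-1.157  0.225 -0.446] [-0.892  0.329 -0.427] ang 175.1
scene [462.1 141.8] [ 436  120   54   45 1515] [0.2866 0.6913 0.1298] [0.221 0.622 0.125] [0.348 0.767 0.138] ang 107.2
scene [190.2 144.7] [168 144  38   6  54] [ 0.2255 -0.2568  0.0012] [ 0.218 -0.333 -0.003] [ 0.247 -0.203  0.007] ang 84.1
scene [268.6 158.6] [211 144 110  41 823] [0.2918 0.0263 0.0022] [ 0.219 -0.182 -0.002] [0.405 0.2   0.072] ang 73.8
scene [370.1 219.3] [ 308  145  118  156 3103] [0.5381 0.3544 0.0013] [ 0.222  0.173 -0.003] [0.835 0.481 0.015] ang -175.9
scene [377.9 150. ] [374 147   8   6  18] [0.2498 0.425  0.0012] [ 0.235  0.411 -0.003] [0.262 0.437 0.005] ang 120.2
scene [359.6 154. ] [356 151   7   8  20] [0.2696 0.356  0.0018] [ 0.256  0.345 -0.002] [0.287 0.365 0.007] ang -163.4
scene [368.2 158.8] [361 151  16  14  58] [0.2923 0.3844 0.0019] [ 0.257  0.355 -0.002] [0.318 0.414 0.008] ang 135.3
scene [270.5 162.3] [268 157   6  13  26] [0.3085 0.0343 0.0009] [ 0.28   0.025 -0.003] [0.34  0.043 0.008] ang 176.0
scene [351.1 165.5]
[... 7559 characters left out ...]
9.4 315. ] [ 155  241  149  143 9272] [0.4115 0.324  0.0022] [ 0.225  0.137 -0.003] [0.675 0.474 0.008] ang 161.8
side [292.5 284.5] [283 278  18  13  51] [0.3053 0.1458 0.0027] [ 0.284  0.123 -0.001] [0.321 0.177 0.006] ang 64.4
side [288.9 305.1] [281 301  20   8  54] [0.2812 0.2099 0.002 ] [ 0.252  0.197 -0.002] [0.301 0.225 0.007] ang -154.0
jig rect z>.052 ((0.5526233315467834, -0.02765609323978424), (0.3021867275238037, 0.15356041491031647), 82.46544647216797)
jig rect all ((0.5471662878990173, -0.026970282196998596), (0.30233725905418396, 0.16513307392597198), 82.32894897460938) 0.06880679261622313
ring ((0.4828866124153137, 0.3832556903362274), 0.03753669187426567) ((0.4828088581562042, 0.38332584500312805), (0.07007008045911789, 0.07195382565259933), 25.279239654541016) 303 0.07551462377685936 base ((0.4839945435523987, 0.382657915353775), (0.10141172260046005, 0.09078216552734375), 24.95611000061035)
  return _methods._mean(a, axis=axis, dtype=dtype,
  ret = ret.dtype.type(ret / rcount)
```

View pics/s1.png

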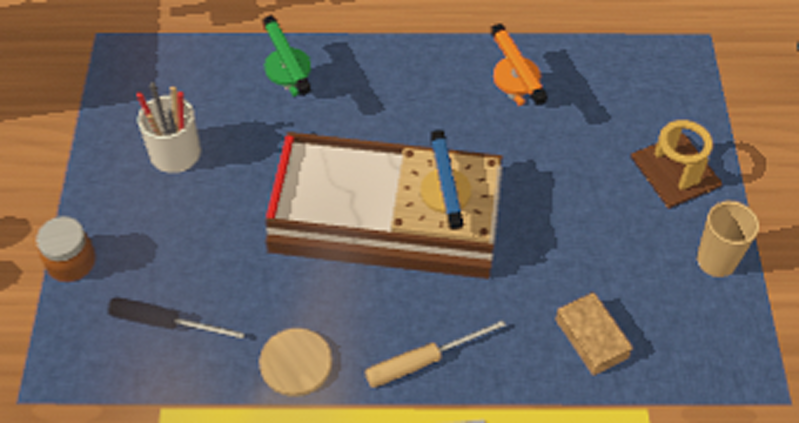

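```bash
cat >> h.py <<'E'
def plan(x=None,y=None,z=None,xang=None):
    "print shift (units) and turn (units) from the present pose to TCP x,y,z with tool x at xang deg, pointing down"
    s=ctrl.get_state(); M=R.from_rotvec(s["tool_rot"]).as_matrix(); p=s["position"]
    t=np.array([p[i] if v is None else v for i,v in enumerate((x,y,z))])
    a=np.arctan2(M[1,0],M[0,0]) if xang is None else np.radians(xang)
    Mt=np.array([[np.cos(a),np.sin(a),0],[np.sin(a),-np.cos(a),0],[0,0,-1]])
    print("t",s["time"].__round__(2),"pos",p.round(4),"xang",np.degrees(np.arctan2(M[1,0],M[0,0])).round(2),"F",np.round(s["ft_force"],1),"grip",round(s["grip_width"]*87,1),round(s["grip_force"],1),"q7",s["joint_positions"][6].round(2))
    print("slide",(M.T@(t-p)/.25).round(3),"ang",(R.from_matrix(M.T@Mt).as_rotvec(degrees=True)/30).round(3))
E
python3 -m inch '[{"slide":[0.1,-0.1,-0.2],"angular":[0,0,0],"claw":1},{"slide":[0.9,-0.85,-0.5],"angular":[0,0,0],"claw":1},{"slide":[0.9,-0.85,-0.5],"angular":[0,0,0],"claw":1},{"slide":[0.9,-0.85,-0.5],"angular":[0,0,0],"claw":1},{"slide":[0.9,-0.85,-0.5],"angular":[0,0,0],"claw":1},{"slide":[0.9,-0.85,-0.5],"angular":[0,0,0],"claw":1},{"slide":[0.9,-0.85,-0.5],"angular":[0,0,0],"claw":1},{"slide":[0.9,-0.85,-0.5],"angular":[0,0,0],"claw":1},{"slide":[0.9,-0.85,-0.5],"angular":[0,0,0],"claw":1},{"slide":[0.9,-0.85,-0.5],"angular":[0,0,0],"claw":1}]'
python3 -c "
from h import *
plan(.52,.05,.32,7); print(np.array(ctrl.get_image('wrist')['tool_from_camera']).round(3))"
```

```text
time: 2.55
position: [0.3548, -0.3408, 0.3191]
tool_rot: [-3.098, -0.519, 0.001]
ft_force: [0.3, 0.1, -0.1]
grip_width: 1.003
grip_force: 0.0
t 2.55 pos [ 0.3548 -0.3408  0.3191] xang 19.0 F [ 0.3  0.1 -0.1] grip 87.3 0.0 q7 -0.52
slide [ 1.134 -1.263 -0.004] ang [-0.     0.002  0.4  ]
[[-0.001  0.964  0.266  0.073]
 [ 1.     0.001 -0.001  0.001]
 [-0.001  0.266 -0.964 -0.19 ]
 [ 0.     0.     0.     1.   ]]
```

```bash

python3 -m inch '[{"slide":[0.9,-0.85,0],"angular":[0,0,0],"claw":1},{"slide":[0.9,-0.85,0],"angular":[0,0,0],"claw":1},{"slide":[0.9,-0.85,0],"angular":[0,0,0],"claw":1},{"slide":[0.9,-0.85,0],"angular":[0,0,0],"claw":1},{"slide":[0.9,-0.85,0],"angular":[0,0,0],"claw":1},{"slide":[0.9,-0.85,0],"angular":[0,0,0],"claw":1},{"slide":[0.9,-0.85,0],"angular":[0,0,0],"claw":1},{"slide":[0.9,-0.85,0],"angular":[0,0,0],"claw":1}]'
python3 -c "
from h import *
plan(.6,.06,.32,7)"
```

```text
time: 3.4
position: [0.4992, -0.0644, 0.3189]
tool_rot: [-3.096, -0.526, 0.002]
ft_force: [-0.1, -0.7, 0.4]
grip_width: 1.003
grip_force: 0.0
t 3.4 pos [ 0.4992 -0.0644  0.3189] xang 19.27 F [-0.1 -0.7  0.4] grip 87.3 0.0 q7 -1.15
slide [ 0.545 -0.337 -0.004] ang [-0.002  0.002  0.409]
```

```bash

python3 -m inch '[{"slide":[0.545,-0.337,0],"angular":[0,0,0.41],"claw":1},{"slide":[0.545,-0.337,0],"angular":[0,0,0.41],"claw":1},{"slide":[0.545,-0.337,0],"angular":[0,0,0.41],"claw":1},{"slide":[0.545,-0.337,0],"angular":[0,0,0.41],"claw":1},{"slide":[0.545,-0.337,0],"angular":[0,0,0.41],"claw":1},{"slide":[0.545,-0.337,0],"angular":[0,0,0.41],"claw":1}]' >/dev/null
cat > k.py <<'E'
from h import *
import sys
def keylook(cn="wrist",pic=None):
    im=cam(cn)
    if pic: save(im,pic)
    hsv=cv2.cvtColor(im["color"],cv2.COLOR_RGB2HSV)
    m=cv2.inRange(hsv,(98,120,40),(130,255,255))>0
    v,u=np.nonzero(m); d=im["depth"][v,u]; ok=d>0; v,u=v[ok],u[ok]
    p=pts(im,np.c_[u,v])
    s=(p[:,2]>.098)&(p[:,2]<.115) if len(sys.argv)<2 else (abs(p[:,2]-float(sys.argv[1]))<.008)
    mm=np.zeros(m.shape,np.uint8); mm[v[s],u[s]]=1
    n,l,st,_=cv2.connectedComponentsWithStats(mm); i=1+np.argmax(st[1:,4]); q=p[s][l[v[s],u[s]]==i]
    r=cv2.minAreaRect(q[:,:2].astype(np.float32)); b=cv2.boxPoints(r)
    e=b[1]-b[0] if np.linalg.norm(b[1]-b[0])>np.linalg.norm(b[2]-b[1]) else b[2]-b[1]
    w,vv=np.linalg.eigh(np.cov(q[:,:2].T))
    print("key blue",np.round(r[0],4),np.round(r[1],4),"ang",np.degrees(np.arctan2(e[1],e[0])).round(1)%180,"pca",np.degrees(np.arctan2(vv[1,1],vv[0,1])).round(1)%180,"mean",q.mean(0).round(4))
    return im
if __name__=="__main__":
    im=keylook(pic="w1"); plan()
    for q in ["dial","jig"]:
        for r in ctrl.outline_of(q,"wrist")[:2]:
            p=maskpts(im,r["mask"]); 
            for lo,hi in [(.042,.049),(.057,.0625),(.0628,.0685),(.07,.077)]:
                d=p[(p[:,2]>lo)&(p[:,2]<hi)]
                if len(d)>50: print(q,round(r["confidence"],2),lo,np.round(np.median(d[:,2]),4),[np.round(t,4) for t in cv2.minAreaRect(d[:,:2].astype(np.float32))],len(d))
E
python3 k.py
```

```text
Traceback (most recent call last):
  File "k.py", line 19, in <module>
    im=keylook(pic="w1"); plan()
  File "k.py", line 9, in keylook
    p=pts(im,np.c_[u,v])
  File "h.py", line 16, in pts
    return (rays(im,uv)*d[:,None])[k]@E[:3,:3].T+E[:3,3]
            ~~~~^^^^^^^
  File "h.py", line 11, in rays
    n=cv2.undistortPoints(np.array(uv,float).reshape(-1,1,2),np.array(im["camera_matrix"]),np.array(im["dist_coeffs"])).reshape(-1,2)
      ~~~~~~~~~~~~~~~~~~~^^^^^^^^^^^^^^^^^^^^^^^^^^^^^^^^^^^^^^^^^^^^^^^^^^^^^^^^^^^^^^^^^^^^^^^^^^^^^^^^^^^^^^^^^^^^^^
cv2.error: OpenCV(4.12.0) /io/opencv/modules/calib3d/src/undistort.dispatch.cpp:347: error: (-215:Assertion failed) CV_IS_MAT(_src) && CV_IS_MAT(_dst) && (_src->rows == 1 || _src->cols == 1) && (_dst->rows == 1 || _dst->cols == 1) && _src->cols + _src->rows - 1 == _dst->rows + _dst->cols - 1 && (CV_MAT_TYPE(_src->type) == CV_32FC2 || CV_MAT_TYPE(_src->type) == CV_64FC2) && (CV_MAT_TYPE(_dst->type) == CV_32FC2 || CV_MAT_TYPE(_dst->type) == CV_64FC2) in function 'cvUndistortPointsInternal'
```

View pics/w1.png

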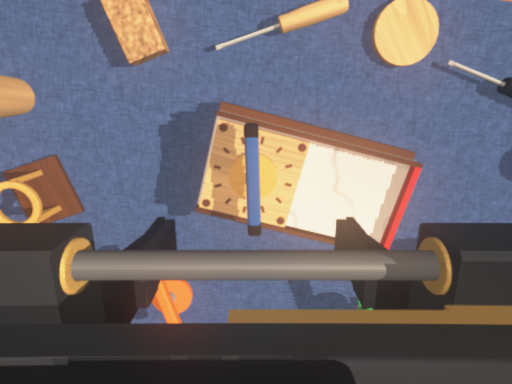

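```bash
cat > k.py <<'E'
from h import *
import sys
def proj(im,P):
    E=np.linalg.inv(im["extrinsics"]); c=(np.atleast_2d(P)@E[:3,:3].T+E[:3,3])*[1,-1,-1]
    return cv2.projectPoints(c,np.zeros(3),np.zeros(3),np.array(im["camera_matrix"]),np.array(im["dist_coeffs"]))[0].reshape(-1,2)
def keylook(im,near,z=.105):
    "blue bar seen by the wrist: centre and angle at height z; near = rough world point"
    hsv=cv2.cvtColor(im["color"],cv2.COLOR_RGB2HSV)
    m=cv2.inRange(hsv,(98,120,105),(125,255,255))
    n,l,st,ce=cv2.connectedComponentsWithStats(m); g=proj(im,near)[0]
    c=[i for i in range(1,n) if 100<st[i,4]<8000]; i=min(c,key=lambda i:np.hypot(*(ce[i]-g)))
    r=cv2.minAreaRect(np.argwhere(l==i)[:,::-1].astype(np.float32)); b=atz(im,cv2.boxPoints(r),z)[:,:2]
    e=b[1]-b[0] if np.hypot(*(b[1]-b[0]))>np.hypot(*(b[2]-b[1])) else b[2]-b[1]
    print("key px",np.round(r[0],1),"at",b.mean(0).round(4),"size",np.hypot(*(b[1]-b[0])).round(4),np.hypot(*(b[2]-b[1])).round(4),"ang",(np.degrees(np.arctan2(e[1],e[0]))%180).round(1))
    return np.array(r[0])
def tri(ims,uvs):
    A=np.zeros((3,3));b=np.zeros(3)
    for im,uv in zip(ims,uvs):
        E=np.array(im["extrinsics"]); d=E[:3,:3]@rays(im,[uv])[0]; d/=np.linalg.norm(d); P=np.eye(3)-np.outer(d,d); A+=P; b+=P@E[:3,3]
    return np.linalg.solve(A,b)
def rects(im,cn="wrist",qs=(("dial",.065),("jig",.06))):
    for q,z in qs:
        for r in ctrl.outline_of(q,cn)[:2]:
            v,u=np.nonzero(r["mask"]); P=atz(im,np.c_[u,v],z)[:,:2].astype(np.float32)
            print(q,round(r["confidence"],2),np.round(r["bbox"]),[np.round(t,4) for t in cv2.minAreaRect(P)])
E
cat > c.py <<'E'
from k import *; import pickle
im=cam("wrist"); uv=keylook(im,[.567,.055,.105]); rects(im); pickle.dump((im["extrinsics"],im["camera_matrix"],im["dist_coeffs"],uv),open("v1.pkl","wb")); plan(.607,.061,.22)
E
python3 c.py
```

```text
Traceback (most recent call last):
  File "c.py", line 2, in <module>
    im=cam("wrist"); uv=keylook(im,[.567,.055,.105]); rects(im); pickle.dump((im["extrinsics"],im["camera_matrix"],im["dist_coeffs"],uv),open("v1.pkl","wb")); plan(.607,.061,.22)
                        ~~~~~~~^^^^^^^^^^^^^^^^^^^^^
  File "k.py", line 11, in keylook
    c=[i for i in range(1,n) if 100<st[i,4]<8000]; i=min(c,key=lambda i:np.hypot(*(ce[i]-g)))
                                                     ~~~^^^^^^^^^^^^^^^^^^^^^^^^^^^^^^^^^^^^^
ValueError: min() iterable argument is empty
```

```bash
python3 -c "
import cv2;i=cv2.imread('pics/w1.png');h=cv2.cvtColor(i,cv2.COLOR_BGR2HSV)
for v,u in [(145,252),(180,253),(210,254),(210,257),(127,251),(100,150),(180,100),(90,400),(180,262)]: print(v,u,h[v,u])"; sed -i 's/(98,120,105),(125/(98,110,85),(128/' k.py; python3 c.py
```

```text
145 252 [110 101 177]
180 253 [112  86 178]
210 254 [111  90 175]
210 257 [111  92 180]
127 251 [ 8 61 84]
100 150 [111  82 150]
180 100 [111  81 155]
90 400 [113  67 149]
180 262 [ 22 135 245]Traceback (most recent call last):
  File "c.py", line 2, in <module>
    im=cam("wrist"); uv=keylook(im,[.567,.055,.105]); rects(im); pickle.dump((im["extrinsics"],im["camera_matrix"],im["dist_coeffs"],uv),open("v1.pkl","wb")); plan(.607,.061,.22)
                        ~~~~~~~^^^^^^^^^^^^^^^^^^^^^
  File "k.py", line 11, in keylook
    c=[i for i in range(1,n) if 100<st[i,4]<8000]; i=min(c,key=lambda i:np.hypot(*(ce[i]-g)))
                                                     ~~~^^^^^^^^^^^^^^^^^^^^^^^^^^^^^^^^^^^^^
ValueError: min() iterable argument is empty
```

```bash
sed -i 's/(98,110,85),(128/(98,60,80),(128/' k.py; python3 c.py
```

```text
key px [252.2 180.9] at [0.5658 0.0544] size 0.0151 0.1187 ang 8.4
dial 0.83 [255. 175. 112. 111.] [array([0.5661, 0.054 ]), array([0.1316, 0.1336]), np.float64(82.2837)]
jig 0.76 [310. 175. 226. 146.] [array([ 0.5613, -0.0264]), array([0.3003, 0.1669]), np.float64(82.3048)]
t 4.3 pos [0.5998 0.0575 0.3199] xang 6.7 F [-0.8 -0.4 -0.6] grip 87.3 0.0 q7 -1.72
slide [ 0.03  -0.011  0.4  ] ang [ 0.002 -0.001 -0.   ]
```

```bash
python3 -c "
from h import *
plan(.566,.0543,.2,8.4)"
```

```text
t 4.3 pos [0.5998 0.0575 0.3199] xang 6.7 F [-0.8 -0.4 -0.6] grip 87.3 0.0 q7 -1.72
slide [-0.136 -0.004  0.48 ] ang [ 0.002 -0.001 -0.057]
```

```bash
python3 -m inch '[{"slide":[-0.136,-0.004,0.48],"angular":[0,0,-0.057],"claw":1},{"slide":[-0.136,-0.004,0.48],"angular":[0,0,-0.057],"claw":1},{"slide":[-0.136,-0.004,0.48],"angular":[0,0,-0.057],"claw":1},{"slide":[-0.136,-0.004,0.48],"angular":[0,0,-0.057],"claw":1},{"slide":[-0.136,-0.004,0.48],"angular":[0,0,-0.057],"claw":1}]' >/dev/null
cat > c2.py <<'E'
from k import *; import pickle
im=cam("wrist"); uv=keylook(im,[.566,.0545,.105]); rects(im)
E,K,D,uv1=pickle.load(open("v1.pkl","rb")); im1=dict(extrinsics=E,camera_matrix=K,dist_coeffs=D)
print("tri",tri([im,im1],[uv,uv1]).round(4)); plan(.566,.0545,.09,8.4)
E
python3 c2.py
```

```text
key px [255.5 177.5] at [0.5663 0.0541] size 0.1184 0.0148 ang 8.1
dial 0.87 [261. 167. 157. 153.] [array([0.5658, 0.0537]), array([0.1301, 0.1315]), np.float64(82.2628)]
dial 0.74 [465.  14.  85.  29.] [array([ 0.7373, -0.1105]), array([0.0253, 0.0757]), np.float64(7.8301)]
jig 0.81 [333. 159. 310. 184.] [array([ 0.5604, -0.0261]), array([0.3002, 0.1625]), np.float64(82.5186)]
jig 0.74 [465.  16.  80.  32.] [array([ 0.7388, -0.1132]), array([0.0257, 0.0769]), np.float64(7.8325)]
tri [0.5811 0.0561 0.1542]
t 4.95 pos [0.5679 0.0563 0.2019] xang 8.53 F [-0.7 -0.5  0. ] grip 87.0 0.0 q7 -1.68
slide [-0.01   0.006  0.447] ang [ 0.    -0.008  0.004]
```

```bash
python3 -m inch '[{"slide":[-0.007,0.008,0.2],"angular":[0,0,0.01],"claw":1},{"slide":[-0.007,0.008,0.4],"angular":[0,0,0.01],"claw":1},{"slide":[-0.007,0.008,0.44],"angular":[0,0,0.01],"claw":1},{"slide":[-0.007,0.008,0.448],"angular":[0,0,0.01],"claw":1},{"slide":[-0.007,0.008,0.448],"angular":[0,0,0.01],"claw":1},{"slide":[-0.007,0.008,0.448],"angular":[0,0,0.01],"claw":1}]'
python3 -c "
from h import *
plan(.566,.0543,.09,8.3)"
```

```text
time: 5.55
position: [0.5669, 0.0543, 0.0904]
tool_rot: [3.133, 0.226, 0.007]
ft_force: [-0.1, 0.3, 0.9]
grip_width: 0.998
grip_force: 0.0
t 5.55 pos [0.5669 0.0543 0.0904] xang 8.24 F [-0.1  0.3  0.9] grip 86.8 0.0 q7 -1.74
slide [-0.004 -0.001  0.002] ang [ 0.001 -0.009 -0.002]
```

Well placed; grip.

```bash
python3 -m inch '[{"slide":[0,0,0],"angular":[0,0,0],"claw":-1},{"slide":[0,0,0],"angular":[0,0,0],"claw":-1},{"slide":[0,0,0],"angular":[0,0,0],"claw":-1},{"slide":[0,0,0],"angular":[0,0,0],"claw":-1},{"slide":[0,0,0],"angular":[0,0,0],"claw":-1},{"slide":[0,0,0],"angular":[0,0,0],"claw":-1},{"slide":[0,0,0],"angular":[0,0,0],"claw":-1},{"slide":[0,0,0],"angular":[0,0,0],"claw":-1}]' 60
```

```text
time: 6.35
position: [0.5646, 0.0538, 0.0874]
tool_rot: [3.133, 0.226, -0.0]
ft_force: [-0.5, 0.2, -1.0]
grip_width: 0.356
grip_force: 0.0
```

```bash
python3 -m inch '[{"slide":[0,0,-0.008],"angular":[0,0,0],"claw":-1},{"slide":[0,0,-0.008],"angular":[0,0,0],"claw":-1},{"slide":[0,0,-0.008],"angular":[0,0,0],"claw":-1},{"slide":[0,0,-0.008],"angular":[0,0,0],"claw":-1},{"slide":[0,0,-0.008],"angular":[0,0,0],"claw":-1}]'
python3 -c "
from h import *
plan(.5663,.0543,.09,8.3); cam('scene');plan(.5663,.0543,.09,8.3)"
```

```text
time: 6.85
position: [0.5646, 0.0538, 0.0895]
tool_rot: [3.133, 0.226, -0.0]
ft_force: [0.0, 0.1, 0.0]
grip_width: 0.012
grip_force: 0.0
t 6.85 pos [0.5646 0.0538 0.0895] xang 8.23 F [0.  0.1 0. ] grip 1.0 0.0 q7 -1.74
slide [ 0.007 -0.001 -0.002] ang [ 0.     0.    -0.002]
t 6.9 pos [0.5646 0.0537 0.0895] xang 8.24 F [-0.3 -0.4  0.2] grip 0.9 0.0 q7 -1.74
slide [ 0.007 -0.001 -0.002] ang [ 0.     0.    -0.002]
```

```bash
python3 -c "
from k import *
a=cam('side')['color'][140:280,170:330]; b=cam('wrist')['color']
a=cv2.resize(a,(440,384),interpolation=cv2.INTER_CUBIC); b=b[60:320,130:400]; b=cv2.resize(b,(360,384))
cv2.imwrite('pics/g1.png',np.hstack([a,b])[:,:,::-1])"
```

```text
(no output)
```

View pics/g1.png

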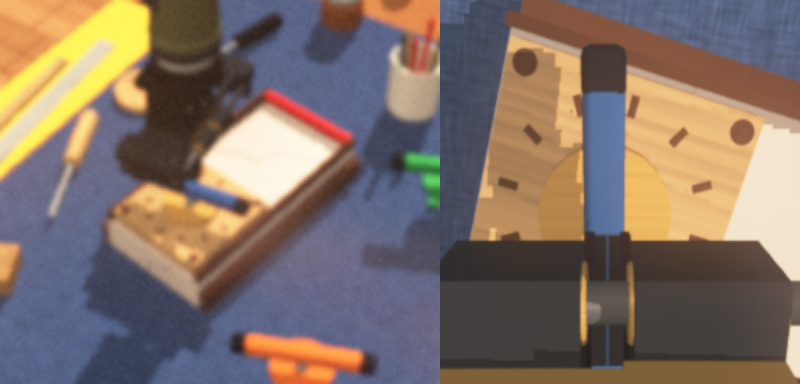

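```bash
python3 -c "
from k import *
a=cam('scene')['color'][150:250,230:330]; im=cam('wrist'); b=im['color'][210:320,200:310]
a=cv2.resize(a,(390,390),interpolation=cv2.INTER_CUBIC); b=cv2.resize(b,(400,390),interpolation=cv2.INTER_CUBIC)
b=np.clip(b.astype(float)*1.8,0,255).astype(np.uint8)
cv2.imwrite('pics/g2.png',np.hstack([a,b])[:,:,::-1])
p=ctrl.get_state()['position']
for z in (-.02,-.03,-.01,0,.011,.03): print(z,proj(im,p+[0,0,-z]).round(0))
"
```

```text
-0.02 [[253. 230.]]
-0.03 [[253. 237.]]
-0.01 [[254. 224.]]
0 [[254. 218.]]
0.011 [[254. 212.]]
0.03 [[254. 203.]]
```

View pics/g2.png

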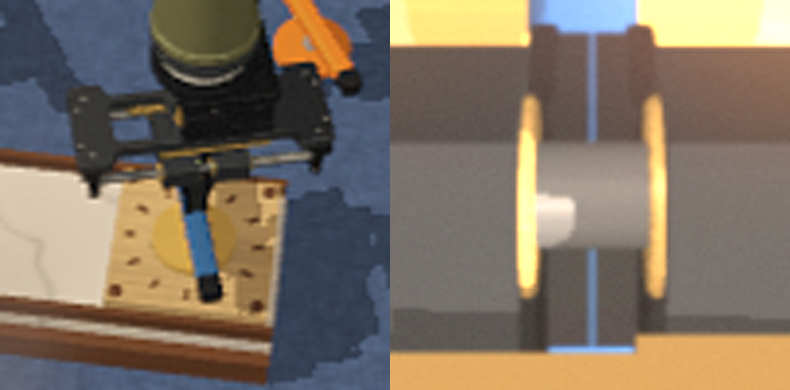

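```bash
python3 -c "
from k import *
im=cam('scene')
for u in (276,278,280):
  for v in range(188,216,2): print(u,v,pts(im,[[u,v]]).round(3),im['color'][v,u])
im=cam('wrist');s=ctrl.get_state();M=R.from_rotvec(s['tool_rot']).as_matrix()
for x in (.0095,.005):
  for z in (-.05,-.03,-.02,-.01,0,.011): print(x,z,proj(im,s['position']+M@[x,0,z]).round(0), proj(im,s['position']+M@[x,.012,z]).round(0))
"
```

```text
276 188 [[0.592 0.041 0.222]] [72 58 38]
276 190 [[0.591 0.042 0.211]] [51 49 50]
276 192 [[0.598 0.042 0.211]] [54 54 52]
276 194 [[0.606 0.041 0.212]] [46 46 43]
276 196 [[0.606 0.042 0.203]] [38 39 36]
276 198 [[0.561 0.045 0.131]] [27 51 80]
276 200 [[0.563 0.045 0.123]] [ 90  94 104]
276 202 [[0.555 0.046 0.102]] [154 125 110]
276 204 [[0.557 0.046 0.095]] [158 133 102]
276 206 [[0.549 0.047 0.073]] [177 142  87]
276 208 [[0.559 0.047 0.075]] [216 169  75]
276 210 [[0.564 0.047 0.072]] [214 169  76]
276 212 [[0.571 0.046 0.071]] [213 168  78]
276 214 [[0.577 0.046 0.07 ]] [213 168  80]
278 188 [[0.59  0.047 0.22 ]] [97 77 43]
278 190 [[0.59  0.047 0.211]] [48 51 53]
278 192 [[0.596 0.047 0.209]] [56 55 54]
278 194 [[0.602 0.047 0.206]] [37 37 35]
278 196 [[0.603 0.048 0.199]] [37 37 35]
278 198 [[0.573 0.05  0.148]] [20 18 19]
278 200 [[0.576 0.05  0.142]] [17 17 17]
278 202 [[0.575 0.051 0.13 ]] [17 14 14]
278 204 [[0.573 0.051 0.117]] [24 34 46]
278 206 [[0.576 0.051 0.11 ]] [ 56 107 152]
278 208 [[0.576 0.052 0.1  ]] [ 54 104 149]
278 210 [[0.584 0.051 0.101]] [ 80 114 152]
2
[... 459 characters left out ...]
8]
280 206 [[0.574 0.057 0.108]] [ 58 102 144]
280 208 [[0.579 0.057 0.104]] [ 58 103 143]
280 210 [[0.586 0.057 0.104]] [ 62 107 148]
280 212 [[0.59  0.057 0.099]] [ 59 106 147]
280 214 [[0.601 0.057 0.104]] [ 62 111 152]
0.0095 -0.05 [[253. 237.]] [[279. 237.]]
0.0095 -0.03 [[253. 221.]] [[276. 221.]]
0.0095 -0.02 [[254. 215.]] [[275. 215.]]
0.0095 -0.01 [[254. 209.]] [[274. 209.]]
0.0095 0 [[254. 203.]] [[273. 203.]]
0.0095 0.011 [[254. 198.]] [[272. 198.]]
0.005 -0.05 [[253. 245.]] [[278. 245.]]
0.005 -0.03 [[253. 229.]] [[276. 229.]]
0.005 -0.02 [[254. 222.]] [[275. 222.]]
0.005 -0.01 [[254. 216.]] [[274. 216.]]
0.005 0 [[254. 210.]] [[273. 210.]]
0.005 0.011 [[254. 204.]] [[272. 204.]]
```

```bash
python3 -m inch '[{"slide":[0,0,-0.02],"angular":[0,0,0],"claw":1},{"slide":[0.005,0,-0.02],"angular":[0,0,0],"claw":1},{"slide":[0.005,0,-0.02],"angular":[0,0,0],"claw":1},{"slide":[0.005,0,-0.02],"angular":[0,0,0],"claw":1},{"slide":[0.005,0,-0.02],"angular":[0,0,0],"claw":1},{"slide":[0.005,0,-0.02],"angular":[0,0,0],"claw":1},{"slide":[0.005,0,-0.02],"angular":[0,0,0],"claw":1},{"slide":[0.005,0,-0.02],"angular":[0,0,0],"claw":0.3},{"slide":[0.005,0,-0.02],"angular":[0,0,0],"claw":0.3},{"slide":[0.005,0,-0.02],"angular":[0,0,0],"claw":0.3}]'
python3 -c "
from k import *
im=cam('wrist');plan(z=.07)
a=cam('side')['color'][140:260,170:290];b=im['color'][150:330,130:380]
cv2.imwrite('pics/g3.png',np.hstack([cv2.resize(a,(400,400),interpolation=cv2.INTER_CUBIC),cv2.resize(b,(400,400))])[:,:,::-1])"
```

```text
time: 8.2
position: [0.5659, 0.054, 0.0945]
tool_rot: [3.133, 0.226, 0.0]
ft_force: [-0.6, 0.2, 0.5]
grip_width: 0.648
grip_force: 0.0
t 8.25 pos [0.5659 0.054  0.0945] xang 8.24 F [0.2 0.3 0.2] grip 56.3 0.0 q7 -1.74
slide [ 0.    -0.     0.098] ang [0. 0. 0.]
```

View pics/g3.png

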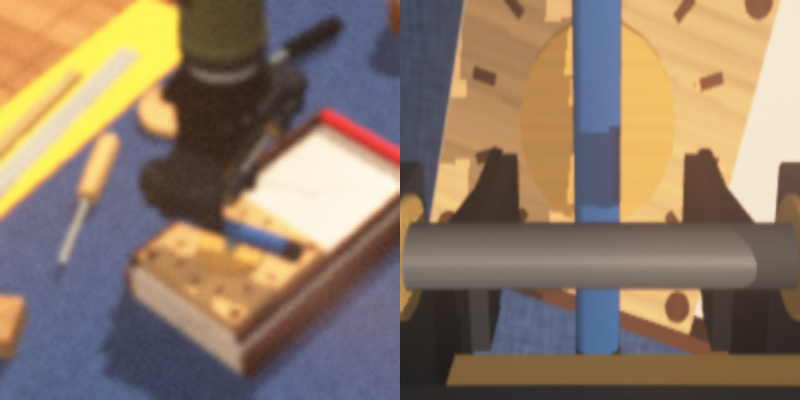

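```bash
python3 -m inch '[{"slide":[0,0,0.03],"angular":[0,0,0],"claw":0.3},{"slide":[0,0,0.06],"angular":[0,0,0],"claw":0.3},{"slide":[0,0,0.09],"angular":[0,0,0],"claw":0.3},{"slide":[0,0,0.11],"angular":[0,0,0],"claw":0.3},{"slide":[0,0,0.11],"angular":[0,0,0],"claw":0.3}]'
python3 -c "
from k import *
im=cam('scene')
uv=[(u,v) for u in range(255,305) for v in range(180,220) if im['color'][v,u].max()<60]
P=pts(im,uv); P=P[P[:,2]>.07]; print(P[np.argsort(P[:,2])][:25].round(3))
cv2.imwrite('pics/g4.png',cv2.resize(im['color'][170:240,240:320],(560,490),interpolation=cv2.INTER_NEAREST)[:,:,::-1])"
```

```text
time: 8.8
position: [0.565, 0.0539, 0.0658]
tool_rot: [-3.133, -0.226, 0.003]
ft_force: [0.9, -0.4, -0.0]
grip_width: 0.651
grip_force: 0.0
[[0.578 0.024 0.097]
 [0.565 0.089 0.101]
 [0.569 0.085 0.101]
 [0.57  0.088 0.102]
 [0.571 0.091 0.104]
 [0.579 0.024 0.104]
 [0.576 0.024 0.106]
 [0.569 0.091 0.106]
 [0.566 0.088 0.107]
 [0.57  0.085 0.108]
 [0.569 0.085 0.111]
 [0.577 0.021 0.112]
 [0.566 0.088 0.112]
 [0.57  0.091 0.113]
 [0.579 0.024 0.115]
 [0.57  0.091 0.118]
 [0.572 0.084 0.121]
 [0.58  0.027 0.122]
 [0.569 0.084 0.122]
 [0.581 0.021 0.122]
 [0.566 0.093 0.123]
 [0.57  0.087 0.123]
 [0.57  0.093 0.123]
 [0.582 0.024 0.124]
 [0.578 0.021 0.124]]
```

View pics/g4.png

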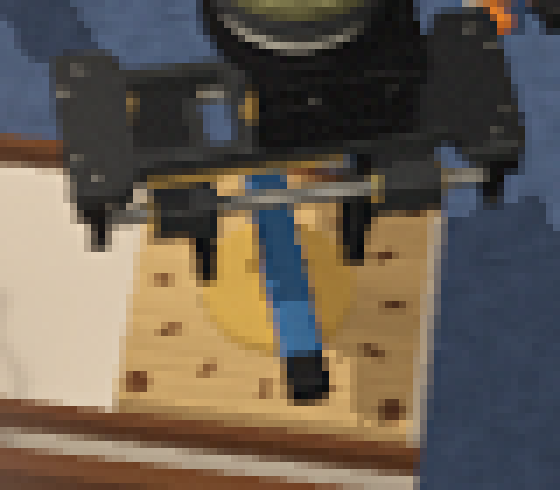

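```bash
python3 -c "
from k import *
im=cam('scene');E=np.array(im['extrinsics'])
for n,uv,x in [('L',(269.6,210),.58),('R',(290.5,207.5),.572),('plateL',(253.8,205.5),.58),('plateR',(310.5,198.5),.57)]:
  d=E[:3,:3]@rays(im,[uv])[0]; print(n,(E[:3,3]+d*(x-E[0,3])/d[0]).round(4), pts(im,[uv,(uv[0],uv[1]-2),(uv[0],uv[1]-4)]).round(3))
plan()
s=ctrl.get_state();print(s['joint_positions'])
im=cam('wrist'); save(im,'w5'); print(keylook(im,[.566,.0545,.105]))
"
```

```text
L [0.58   0.0259 0.0952] [[0.564 0.027 0.072]
 [0.576 0.026 0.101]
 [0.578 0.026 0.114]]
R [0.572  0.0901 0.0973] [[0.572 0.09  0.097]
 [0.571 0.09  0.106]
 [0.569 0.089 0.114]]
plateL [ 0.58   -0.0223  0.1189] [[ 0.612 -0.022  0.165]
 [ 0.617 -0.022  0.182]
 [ 0.613 -0.022  0.185]]
plateR [0.57   0.1477 0.1416] [[0.588 0.144 0.166]
 [0.595 0.142 0.186]
 [0.592 0.142 0.191]]
t 8.9 pos [0.5659 0.0541 0.0669] xang 8.24 F [-0.  -1.   0.4] grip 56.9 0.0 q7 -1.76
slide [0. 0. 0.] ang [-0.  0. -0.]
[ 0.48059687  0.33102132 -0.72778218  1.78772398  0.2430289   1.11479474
 -1.75525459]
key px [253. 294.] at [0.5366 0.0501] size 0.016 0.0173 ang 8.8
[253. 294.]
```

```bash
python3 -m inch '[{"slide":[0,0,0.02],"angular":[0,0,0],"claw":0.3},{"slide":[0,0,0.04],"angular":[0,0,0],"claw":0.3},{"slide":[0,0,0.05],"angular":[0,0,0],"claw":0.3},{"slide":[0,0,0.05],"angular":[0,0,0],"claw":0.3}]'
cat > tip.py <<'E'
from k import *
im=cam('scene'); plan()
s=ctrl.get_state();M=R.from_rotvec(s['tool_rot']).as_matrix(); E=np.array(im['extrinsics'])
for sg in (1,-1):
  for z in (.011,-.01,-.03,-.05):
    u,v=proj(im,s['position']+M@[.0095,sg*(s['grip_width']*.0435+.005),z])[0].round().astype(int); print(sg,z,u,v,end=' | ')
  print()
  for dv in range(-14,10): print(v+dv,im['color'][v+dv,u-2:u+3].max(1),pts(im,[(u,v+dv)]).round(3)[0])
E
python3 tip.py
```

```text
time: 9.35
position: [0.5654, 0.0539, 0.0539]
tool_rot: [-3.133, -0.226, 0.002]
ft_force: [-0.7, -0.9, 0.7]
grip_width: 0.653
grip_force: 0.0
t 9.4 pos [0.5657 0.054  0.0542] xang 8.24 F [ 0.5  0.8 -0.1] grip 56.7 0.0 q7 -1.76
slide [0. 0. 0.] ang [-0.     0.001 -0.   ]
1 0.011 268 219 | 1 -0.01 268 216 | 1 -0.03 268 212 | 1 -0.05 268 208 | 
194 [56 55 54 54 59] [0.589 0.019 0.189]
195 [48 38 35 35 34] [0.598 0.019 0.197]
196 [40 39 44 46 48] [0.594 0.019 0.186]
197 [ 95  94 112 117 136] [0.591 0.019 0.178]
198 [126 117  98  86 128] [0.594 0.019 0.177]
199 [36 38 47 52 87] [0.598 0.019 0.177]
200 [38 40 51 53 51] [0.601 0.019 0.176]
201 [40 53 55 55 52] [0.604 0.019 0.175]
202 [62 61 58 56 48] [0.604 0.019 0.17 ]
203 [36 35 33 34 32] [0.608 0.019 0.171]
204 [35 35 38 34 32] [0.606 0.02  0.163]
205 [44 34 34 34 32] [0.609 0.02  0.163]
206 [136  69  20  25  73] [0.581 0.021 0.118]
207 [224 150  15  21  69] [0.579 0.021 0.11 ]
208 [218 146  15  21  53] [0.579 0.021 0.105]
209 [218 155  44  24  73] [0.577 0.021 0.097]
210 [218 176  79  19  73] [0.581 0.021 0.096]
211 [213 172  75  31  77
[... 738 characters left out ...]
 94 70 61] [0.595 0.084 0.168]
201 [64 12 21 18 36] [0.571 0.087 0.13 ]
202 [78 22 29 24 17] [0.57  0.087 0.123]
203 [80 19 30 20 13] [0.568 0.088 0.116]
204 [77 18 27 17 56] [0.571 0.088 0.114]
205 [ 56  23  26  18 124] [0.568 0.088 0.105]
206 [101  25  24  17 130] [0.574 0.088 0.108]
207 [100  25  23  16 156] [0.567 0.089 0.093]
208 [124  59  19  44 154] [0.572 0.089 0.095]
209 [127  68  39  48 151] [0.571 0.089 0.088]
210 [163 147 136 109 150] [0.557 0.091 0.063]
211 [161 162 157 154 152] [0.563 0.091 0.066]
212 [160 159 153 151 149] [0.564 0.091 0.062]
213 [160 155 145 151 154] [0.569 0.091 0.063]
214 [159 146 143 145 146] [0.573 0.09  0.064]
215 [153 142 144 147 148] [0.577 0.09  0.064]
```

```bash
python3 -m inch '[{"slide":[0,0,0.018],"angular":[0,0,0],"claw":0.3},{"slide":[0,0,0.018],"angular":[0,0,0],"claw":0},{"slide":[0,0,0.018],"angular":[0,0,0],"claw":-1},{"slide":[0,0,0.018],"angular":[0,0,0],"claw":-1},{"slide":[0,0,0.018],"angular":[0,0,0],"claw":-1},{"slide":[0,0,0.018],"angular":[0,0,0],"claw":-1},{"slide":[0,0,0.018],"angular":[0,0,0],"claw":-1},{"slide":[0,0,0.018],"angular":[0,0,0],"claw":-1},{"slide":[0,0,0.018],"angular":[0,0,0],"claw":-1},{"slide":[0,0,0.018],"angular":[0,0,0],"claw":-1}]' 60; python3 -c "
from h import *
plan()"
```

```text
time: 10.4
position: [0.566, 0.0543, 0.0501]
tool_rot: [-3.133, -0.226, -0.0]
ft_force: [0.5, 1.6, 1.2]
grip_width: 0.197
grip_force: 60.0
t 10.4 pos [0.566  0.0543 0.0501] xang 8.25 F [0.5 1.6 1.2] grip 17.2 60.0 q7 -1.77
slide [0. 0. 0.] ang [-0. -0.  0.]
```

```bash
python3 -m inch '[{"slide":[0,0,0],"angular":[0,0,-0.08],"claw":-1},{"slide":[0,0,0],"angular":[0,0,-0.18],"claw":-1},{"slide":[0,0,0],"angular":[0,0,-0.28],"claw":-1},{"slide":[0,0,0],"angular":[0,0,-0.38],"claw":-1},{"slide":[0,0,0],"angular":[0,0,-0.48],"claw":-1},{"slide":[0,0,0],"angular":[0,0,-0.58],"claw":-1},{"slide":[0,0,0],"angular":[0,0,-0.68],"claw":-1},{"slide":[0,0,0],"angular":[0,0,-0.78],"claw":-1},{"slide":[0,0,0],"angular":[0,0,-0.88],"claw":-1},{"slide":[0,0,0],"angular":[0,0,-0.98],"claw":-1}]'; python3 -c "
from h import *
plan(); print(ctrl.get_state()['torque'])"
```

```text
time: 11.4
position: [0.5667, 0.0539, 0.0512]
tool_rot: [2.972, 1.016, 0.002]
ft_force: [-0.7, 0.2, 6.2]
grip_width: 0.202
grip_force: 60.0
t 11.4 pos [0.5667 0.0539 0.0512] xang 37.74 F [-0.7  0.2  6.2] grip 17.6 60.0 q7 -1.29
slide [0. 0. 0.] ang [ 0.002 -0.002 -0.   ]
[-0.0321243   0.20501984 -0.14525042]
```

```bash
python3 -m inch '[{"slide":[0,0,0],"angular":[0,0,-0.1],"claw":-1},{"slide":[0,0,0],"angular":[0,0,-0.2],"claw":-1},{"slide":[0,0,0],"angular":[0,0,-0.3],"claw":-1},{"slide":[0,0,0],"angular":[0,0,-0.4],"claw":-1},{"slide":[0,0,0],"angular":[0,0,-0.5],"claw":-1},{"slide":[0,0,0],"angular":[0,0,-0.6],"claw":-1},{"slide":[0,0,0],"angular":[0,0,-0.7],"claw":-1},{"slide":[0,0,0],"angular":[0,0,-0.8],"claw":-1},{"slide":[0,0,0],"angular":[0,0,-0.9],"claw":-1},{"slide":[0,0,0],"angular":[0,0,-1],"claw":-1}]'; python3 -c "
from h import *
plan(xang=82.3); print(ctrl.get_state()['torque'])"
```

```text
time: 12.4
position: [0.567, 0.0522, 0.0511]
tool_rot: [2.607, 1.748, -0.0]
ft_force: [-1.1, -3.1, 6.4]
grip_width: 0.202
grip_force: 60.0
t 12.4 pos [0.567  0.0522 0.0511] xang 67.67 F [-1.1 -3.1  6.4] grip 17.6 60.0 q7 -0.8
slide [0. 0. 0.] ang [ 0.004  0.004 -0.488]
[-0.5879787   0.00412102 -0.09029719]
```

```bash
python3 -m inch '[{"slide":[0,0,0],"angular":[0,0,-0.1],"claw":-1},{"slide":[0,0,0],"angular":[0,0,-0.2],"claw":-1},{"slide":[0,0,0],"angular":[0,0,-0.3],"claw":-1},{"slide":[0,0,0],"angular":[0,0,-0.4],"claw":-1},{"slide":[0,0,0],"angular":[0,0,-0.46],"claw":-1},{"slide":[0,0,0],"angular":[0,0,-0.52],"claw":-1},{"slide":[0,0,0],"angular":[0,0,-0.56],"claw":-1},{"slide":[0,0,0],"angular":[0,0,-0.58],"claw":-1},{"slide":[0,0,0],"angular":[0,0,-0.58],"claw":-1}]'; cat > c3.py <<'E'
from k import *
plan(xang=82.3); print(ctrl.get_state()['torque'])
for cn in ("scene","side"):
    im=cam(cn); hsv=cv2.cvtColor(im["color"],cv2.COLOR_RGB2HSV); m=cv2.inRange(hsv,(98,60,60),(128,255,255))
    v,u=np.nonzero(m); P=pts(im,np.c_[u,v]); P=P[(abs(P[:,0]-.566)<.08)&(abs(P[:,1]-.054)<.08)&(abs(P[:,2]-.105)<.006)]
    if len(P)>5: w,vv=np.linalg.eigh(np.cov(P[:,:2].T)); print(cn,len(P),P.mean(0).round(4),P.min(0).round(3),P.max(0).round(3),np.degrees(np.arctan2(vv[1,1],vv[0,1]))%180)
E
python3 c3.py
```

```text
time: 13.3
position: [0.5655, 0.0533, 0.0501]
tool_rot: [2.316, 2.122, -0.002]
ft_force: [-2.8, -2.7, 5.2]
grip_width: 0.204
grip_force: 60.0
t 13.3 pos [0.5655 0.0533 0.0501] xang 85.01 F [-2.8 -2.7  5.2] grip 17.7 60.0 q7 -0.53
slide [0. 0. 0.] ang [-0.002  0.002  0.09 ]
[-0.50891478  0.62528668 -0.20906151]
scene 66 [0.5684 0.0585 0.1049] [ 0.554 -0.007  0.1  ] [0.58  0.113 0.111] 85.41158554726509
side 49 [0.5633 0.0771 0.1069] [0.557 0.053 0.101] [0.575 0.108 0.111] 90.77701163992371
```

```bash
python3 -m inch '[{"slide":[0,0,0],"angular":[0,0,-0.06],"claw":-1},{"slide":[0,0,0],"angular":[0,0,-0.12],"claw":-1},{"slide":[0,0,0],"angular":[0,0,-0.12],"claw":-1}]'; python3 c3.py
```

```text
time: 13.7
position: [0.5651, 0.0533, 0.0501]
tool_rot: [-2.25, -2.191, 0.003]
ft_force: [-4.2, -3.0, 5.4]
grip_width: 0.202
grip_force: 61.2
t 13.7 pos [0.5651 0.0533 0.0501] xang 88.46 F [-4.2 -3.   5.4] grip 17.5 61.2 q7 -0.47
slide [0. 0. 0.] ang [-0.004  0.001  0.205]
[-0.48408971  0.85734867 -1.14983339]
scene 61 [0.567  0.0483 0.1042] [ 0.553 -0.004  0.1  ] [0.578 0.113 0.111] 85.95441215751183
side 49 [0.5618 0.0769 0.1072] [0.556 0.053 0.102] [0.57  0.107 0.11 ] 92.26814665310232
```

```bash
python3 -m inch '[{"slide":[0,0,0],"angular":[0,0,0.12],"claw":-1},{"slide":[0,0,0],"angular":[0,0,0.13],"claw":-1},{"slide":[0,0,-0.02],"angular":[0,0,0.13],"claw":-1},{"slide":[0,0,-0.04],"angular":[0,0,0.13],"claw":-1},{"slide":[0,0,-0.06],"angular":[0,0,0.13],"claw":-1},{"slide":[0,0,-0.08],"angular":[0,0,0.13],"claw":-1}]'; python3 c3.py
```

```text
time: 14.4
position: [0.566, 0.0542, 0.0703]
tool_rot: [-2.32, -2.118, -0.001]
ft_force: [-0.2, 0.4, -2.3]
grip_width: 0.201
grip_force: 60.0
t 14.4 pos [0.566  0.0542 0.0703] xang 84.77 F [-0.2  0.4 -2.3] grip 17.5 60.0 q7 -0.51
slide [0. 0. 0.] ang [ 0.    -0.001  0.082]
[-0.04995689 -0.11504939  0.00458538]
```

```bash
python3 -m inch '[{"slide":[0,0,-0.06],"angular":[0,0,0],"claw":-1},{"slide":[0,0,-0.12],"angular":[0,0,0],"claw":-1},{"slide":[0,0,-0.2],"angular":[0,0,0],"claw":-1},{"slide":[0,0,-0.28],"angular":[0,0,0],"claw":-1},{"slide":[0,0,-0.36],"angular":[0,0,0],"claw":-1},{"slide":[0,0,-0.42],"angular":[0,0,0],"claw":-1},{"slide":[0,0,-0.46],"angular":[0,0,0],"claw":-1},{"slide":[0,0,-0.46],"angular":[0,0,0],"claw":-1}]'; cat > c4.py <<'E'
from k import *
plan(.483,.3833,None)
for cn in ("scene","side"):
    im=cam(cn); z0=ctrl.get_state()["position"]
    for r in ctrl.outline_of("rest",cn)[:2]:
        p=maskpts(im,r["mask"]); d=p[(p[:,2]>.068)&(p[:,2]<.082)&(abs(p[:,0]-.483)<.06)&(abs(p[:,1]-.383)<.06)]; b=p[(p[:,2]>.005)&(p[:,2]<.016)]
        if len(d)>40: print(cn,"ring",[np.round(t,4) for t in cv2.minAreaRect(d[:,:2].astype(np.float32))],len(d),np.median(d[:,2]),"base",[np.round(t,4) for t in cv2.minAreaRect(b[:,:2].astype(np.float32))])
    hsv=cv2.cvtColor(im["color"],cv2.COLOR_RGB2HSV); m=cv2.inRange(hsv,(98,60,60),(128,255,255))
    v,u=np.nonzero(m); P=pts(im,np.c_[u,v]); P=P[(abs(P[:,0]-z0[0])<.09)&(abs(P[:,1]-z0[1])<.09)&(P[:,2]>.15)&(P[:,2]<.3)]
    if len(P)>5: w,vv=np.linalg.eigh(np.cov(P[:,:2].T)); print(cn,"key",len(P),P.mean(0).round(4),P.min(0).round(3),P.max(0).round(3),np.degrees(np.arctan2(vv[1,1],vv[0,1]))%180)
im=cam("scene"); r=ctrl.outline_of("dial","scene")
if r: p=maskpts(im,r[0]["mask"]);p=p[(p[:,2]>.061)&(p[:,2]<.07)]; print("dial",[np.round(t,4) for t in cv2.minAreaRect(p[:,:2].astype(np.float32))])
E
python3 c4.py
```

```text
time: 15.3
position: [0.5669, 0.0542, 0.1868]
tool_rot: [2.32, 2.116, 0.003]
ft_force: [0.4, 0.5, -2.5]
grip_width: 0.199
grip_force: 60.0
t 15.3 pos [0.5669 0.0542 0.1868] xang 84.73 F [ 0.4  0.5 -2.5] grip 17.3 60.0 q7 -0.43
slide [ 1.28e+00 -4.55e-01 -1.00e-03] ang [0.005 0.    0.   ]
scene ring [array([0.4862, 0.3879]), array([0.0669, 0.073 ]), np.float64(40.4896)] 167 0.07397784282035014 base [array([0.4857, 0.386 ]), array([0.1024, 0.0958]), np.float64(28.1803)]
scene key 121 [0.5735 0.0555 0.2409] [ 0.548 -0.021  0.224] [0.653 0.127 0.298] 86.35687132259021
side ring [array([0.4827, 0.3836]), array([0.0707, 0.0704]), np.float64(12.0592)] 289 0.07542139926897351 base [array([0.4844, 0.3812]), array([0.1014, 0.095 ]), np.float64(24.21)]
side key 73 [0.5642 0.0783 0.2416] [0.555 0.049 0.236] [0.575 0.109 0.251] 87.27113420732171
dial [array([0.5658, 0.0552]), array([0.1296, 0.1359]), np.float64(82.8636)]
```

```bash
python3 -m inch '[{"slide":[0.08,-0.04,0],"angular":[0,0,0],"claw":-1},{"slide":[0.2,-0.1,0],"angular":[0,0,0],"claw":-1},{"slide":[0.34,-0.18,0],"angular":[0,0,0],"claw":-1},{"slide":[0.48,-0.26,0],"angular":[0,0,0],"claw":-1},{"slide":[0.62,-0.33,0],"angular":[0,0,0],"claw":-1},{"slide":[0.74,-0.4,0],"angular":[0,0,0],"claw":-1},{"slide":[0.82,-0.44,0],"angular":[0,0,0],"claw":-1},{"slide":[0.86,-0.455,0],"angular":[0,0,0],"claw":-1},{"slide":[0.86,-0.455,0],"angular":[0,0,0],"claw":-1},{"slide":[0.86,-0.455,0],"angular":[0,0,0],"claw":-1}]'; cat > c5.py <<'E'
from k import *
import sys
plan(.484,.3845,None)
im=cam("wrist"); save(im,sys.argv[1])
for r in ctrl.outline_of("rest","wrist")[:2]:
    print(round(r["confidence"],2),np.round(r["bbox"]),r["mask"].sum())
    m=r["mask"]; np.save("mask.npy",m)
    hsv=cv2.cvtColor(im["color"],cv2.COLOR_RGB2HSV); b=(cv2.inRange(hsv,(15,90,110),(40,255,255))>0)&m
    v,u=np.nonzero(b); P=atz(im,np.c_[u,v],.075)[:,:2]
    if len(P)>20: print("brass",[np.round(t,4) for t in cv2.minEnclosingCircle(P.astype(np.float32))],P.min(0).round(4),P.max(0).round(4))
g=proj(im,[.484,.3845,.075])[0]; print("expected px",g)
E
python3 c5.py w6
```

```text
time: 16.6
position: [0.4732, 0.277, 0.1846]
tool_rot: [2.322, 2.115, -0.002]
ft_force: [-0.1, -0.9, -3.3]
grip_width: 0.203
grip_force: 60.0
t 16.6 pos [0.4732 0.277  0.1846] xang 84.66 F [-0.1 -0.9 -3.3] grip 17.6 60.0 q7 -0.87
slide [ 0.432  0.003 -0.   ] ang [-0.     0.002 -0.   ]
0.93 [258.  57. 124. 111.] 7796
brass [array([0.4852, 0.3841]), np.float64(0.0371)] [0.4486 0.3513] [0.5221 0.4205]
expected px [255.26022858  53.78047723]
```

View pics/w6.png

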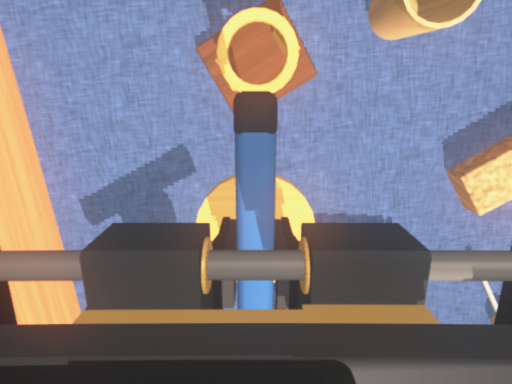

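```bash
cat > c6.py <<'E'
from k import *
im=cam("wrist"); plan(); s=ctrl.get_state(); p=s["position"]; M=R.from_rotvec(s["tool_rot"]).as_matrix()
hsv=cv2.cvtColor(im["color"],cv2.COLOR_RGB2HSV); b=(cv2.inRange(hsv,(15,90,150),(40,255,255)))
b[:, :190]=0; b[:,330:]=0; b[103:]=0
cs,_=cv2.findContours(b,cv2.RETR_CCOMP,cv2.CHAIN_APPROX_NONE); cs=sorted(cs,key=len)[-2:]
for c in cs:
    P=atz(im,c.reshape(-1,2),.075)[:,:2]; A=np.c_[2*P,np.ones(len(P))]; x=np.linalg.lstsq(A,(P**2).sum(1),rcond=None)[0]
    print("ring circle",x[:2].round(4),np.sqrt(x[2]+x[:2]@x[:2]).round(4),len(c))
# key in tool frame
dt=lambda w: ((w-p)@M).round(4)
z=p[2]+.0555
dark=hsv[:,:,2]<70
print("col255 dark rows",np.nonzero(dark[60:200,255])[0][[0,-1]]+60, "row150 blue", np.nonzero(cv2.inRange(hsv,(98,110,60),(128,255,255))[150,225:290])[0][[0,-1]]+225)
v0=np.nonzero(dark[60:200,255])[0][0]+60; v1=np.nonzero(dark[60:200,255])[0][-1]+61
print("bar end tool",dt(atz(im,[(256,v0),(256,v1)],z)))
col=cv2.inRange(hsv,(15,90,150),(40,255,255)); 
for r in (200,210,220): 
    n=np.nonzero(col[r,150:360])[0]+150; print(r,n.min(),n.max(),dt(atz(im,[(n.min(),r),(n.max()+1,r)],p[2]+.0555-.032)))
E
python3 c6.py
```

```text
t 16.75 pos [0.4734 0.2767 0.1847] xang 84.56 F [-0.8  0.3 -3.5] grip 17.0 60.0 q7 -0.87
slide [0. 0. 0.] ang [-0.     0.001 -0.   ]
ring circle [0.4843 0.3844] 0.025 173
ring circle [0.4856 0.3855] 0.0352 246Traceback (most recent call last):
  File "c6.py", line 13, in <module>
    print("col255 dark rows",np.nonzero(dark[60:200,255])[0][[0,-1]]+60, "row150 blue", np.nonzero(cv2.inRange(hsv,(98,110,60),(128,255,255))[150,225:290])[0][[0,-1]]+225)
                             ~~~~~~~~~~~~~~~~~~~~~~~~~~~~~~~^^^^^^^^
IndexError: index 0 is out of bounds for axis 0 with size 0
```

```bash
sed -i 's/dark=hsv\[:,:,2\]<70/dark=(hsv[:,:,2]<110)/; s/(98,110,60),(128,255,255))\[150/(98,60,60),(128,255,255))[150/' c6.py; python3 c6.py; python3 -c "
import cv2;h=cv2.cvtColor(cv2.imread('pics/w6.png'),cv2.COLOR_BGR2HSV);print(h[80:145:4,255].tolist(), h[150,225:290:3].tolist())"
```

```text
t 16.8 pos [0.4732 0.2769 0.1848] xang 84.58 F [ 0.5 -0.  -2.6] grip 17.2 60.0 q7 -0.87
slide [0. 0. 0.] ang [-0.     0.001 -0.   ]
ring circle [0.4844 0.3843] 0.025 173
ring circle [0.4856 0.3856] 0.0351 246
col255 dark rows [ 93 131] row150 blue [225 289]
bar end tool [[ 0.0734  0.0012 -0.0555]
 [ 0.0579  0.0012 -0.0555]]
200 205 305 [[ 0.0178 -0.0266 -0.0235]
 [ 0.0177  0.0286 -0.0235]]
210 200 310 [[ 0.012  -0.0295 -0.0235]
 [ 0.012   0.0315 -0.0235]]
220 197 314 [[ 0.0061 -0.0315 -0.0235]
 [ 0.0061  0.034  -0.0235]]
[[10, 146, 201], [16, 144, 235], [29, 101, 247], [10, 107, 114], [7, 84, 103], [7, 80, 102], [6, 73, 98], [5, 64, 95], [3, 58, 93], [0, 49, 89], [178, 45, 85], [173, 40, 82], [171, 32, 79], [111, 90, 128], [108, 116, 171], [108, 119, 169], [108, 117, 170]] [[112, 77, 182], [111, 78, 184], [112, 80, 188], [112, 83, 176], [108, 108, 137], [108, 115, 153], [108, 118, 167], [107, 120, 168], [108, 120, 168], [108, 121, 169], [107, 121, 169], [108, 119, 169], [108, 120, 170], [108, 118, 171], [108, 118, 171], [108, 115, 166], [108, 112, 160], [111, 82, 174], [112, 77, 189], [113, 76, 201], [112, 77, 203], [112, 78, 208]]
```

```bash
python3 -m inch '[{"slide":[0.06,0,0],"angular":[0,0,0],"claw":-1},{"slide":[0.16,0,0],"angular":[0,0,0],"claw":-1},{"slide":[0.27,0.001,0],"angular":[0,0,0],"claw":-1},{"slide":[0.36,0.002,0],"angular":[0,0,0],"claw":-1},{"slide":[0.42,0.002,0.05],"angular":[0,0,0],"claw":-1},{"slide":[0.443,0.002,0.12],"angular":[0,0,0],"claw":-1},{"slide":[0.443,0.002,0.2],"angular":[0,0,0],"claw":-1},{"slide":[0.443,0.002,0.26],"angular":[0,0,0],"claw":-1},{"slide":[0.443,0.002,0.26],"angular":[0,0,0],"claw":-1},{"slide":[0.443,0.002,0.26],"angular":[0,0,0],"claw":-1}]'; python3 -c "
from k import *
plan(.4842,.3871,None)
s=[]
for cn,z in (('scene',2.0),('side',2.0)):
    im=cam(cn); u,v=proj(im,[.485,.385,.09])[0].astype(int); u=max(u,40); c=im['color'][v-40:v+40,u-40:u+40]; s.append(cv2.resize(c,(400,400),interpolation=cv2.INTER_CUBIC))
    hsv=cv2.cvtColor(im['color'],cv2.COLOR_RGB2HSV); m=cv2.inRange(hsv,(98,60,60),(128,255,255))
    vv,uu=np.nonzero(m); P=pts(im,np.c_[uu,vv]); P=P[(abs(P[:,0]-.485)<.06)&(abs(P[:,1]-.385)<.09)&(P[:,2]>.15)&(P[:,2]<.19)]
    print(cn,len(P),P.mean(0).round(4),P.max(0).round(4),P.min(0).round(4))
cv2.imwrite('pics/r1.png',np.hstack(s)[:,:,::-1])"
```

```text
time: 17.8
position: [0.4834, 0.3878, 0.1198]
tool_rot: [2.322, 2.116, -0.001]
ft_force: [-0.5, 0.4, -2.6]
grip_width: 0.204
grip_force: 60.0
t 17.8 pos [0.4834 0.3878 0.1198] xang 84.66 F [-0.5  0.4 -2.6] grip 17.8 60.0 q7 -1.13
slide [-0.003  0.003  0.   ] ang [-0.001  0.001 -0.   ]
scene 101 [0.4833 0.3461 0.1706] [0.492  0.369  0.1795] [0.4699 0.3112 0.1556]
side 158 [0.4833 0.4229 0.1736] [0.4982 0.4614 0.1787] [0.4661 0.31   0.1601]
```

View pics/r1.png

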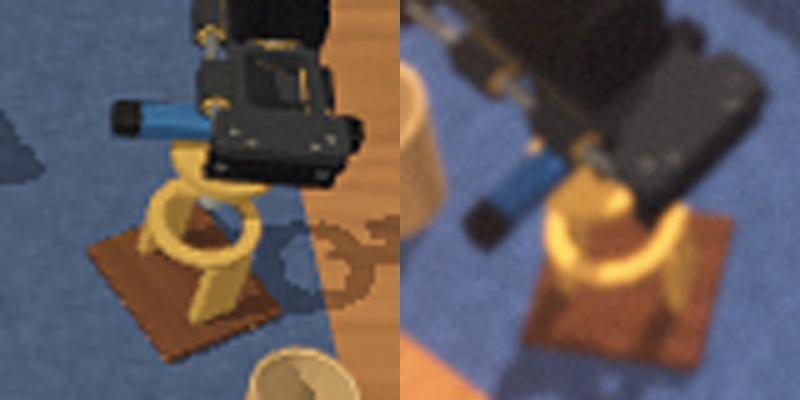

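```bash
python3 -m inch '[{"slide":[-0.002,0.003,0.03],"angular":[0,0,0],"claw":-1},{"slide":[-0.002,0.003,0.06],"angular":[0,0,0],"claw":-1},{"slide":[-0.002,0.003,0.09],"angular":[0,0,0],"claw":-1},{"slide":[-0.002,0.003,0.12],"angular":[0,0,0],"claw":-1},{"slide":[-0.002,0.003,0.12],"angular":[0,0,0],"claw":-1}]'
```

```text
time: 18.4
position: [0.483, 0.3873, 0.0883]
tool_rot: [-2.321, -2.117, 0.004]
ft_force: [0.7, -0.1, -2.9]
grip_width: 0.197
grip_force: 60.0
```

```bash
python3 -m inch '[{"slide":[0,0.002,0.03],"angular":[0,0,0],"claw":-1},{"slide":[0,0.002,0.06],"angular":[0,0,0],"claw":-1},{"slide":[0,0.002,0.08],"angular":[0,0,0],"claw":-1},{"slide":[0,0.002,0.095],"angular":[0,0,0],"claw":-1},{"slide":[0,0.002,0.095],"angular":[0,0,0],"claw":-1}]'
```

```text
time: 18.9
position: [0.4839, 0.3878, 0.0655]
tool_rot: [-2.321, -2.117, 0.002]
ft_force: [-0.3, -0.2, -2.3]
grip_width: 0.201
grip_force: 60.0
```

```bash
python3 -m inch '[{"slide":[0,0,0.01],"angular":[0,0,0],"claw":-1},{"slide":[0,0,0.016],"angular":[0,0,0],"claw":-1},{"slide":[0,0,0.022],"angular":[0,0,0],"claw":-1},{"slide":[0,0,0.022],"angular":[0,0,0],"claw":-1}]'
```

```text
time: 19.3
position: [0.4842, 0.388, 0.0606]
tool_rot: [2.321, 2.117, -0.0]
ft_force: [-0.4, -0.2, -3.3]
grip_width: 0.198
grip_force: 60.0
```

```bash
python3 -m inch '[{"slide":[0,0,0.006],"angular":[0,0,0],"claw":-1},{"slide":[0,0,0.012],"angular":[0,0,0],"claw":-1},{"slide":[0,0,0.012],"angular":[0,0,0],"claw":-1}]'
```

```text
time: 19.6
position: [0.4844, 0.3882, 0.0601]
tool_rot: [2.32, 2.116, 0.0]
ft_force: [-3.7, -4.6, 10.7]
grip_width: 0.199
grip_force: 60.0
```

```bash
python3 -m inch '[{"slide":[0,0,-0.002],"angular":[0,0,0],"claw":-0.4},{"slide":[0,0,-0.004],"angular":[0,0,0],"claw":0},{"slide":[0,0,-0.004],"angular":[0,0,0],"claw":0.3},{"slide":[0,0,-0.004],"angular":[0,0,0],"claw":0.3},{"slide":[0,0,-0.004],"angular":[0,0,0],"claw":0.3},{"slide":[0,0,-0.06],"angular":[0,0,0],"claw":0.3},{"slide":[0,0,-0.2],"angular":[0,0,0],"claw":0.3},{"slide":[0,0,-0.36],"angular":[0,0,0],"claw":0.3},{"slide":[0,0,-0.5],"angular":[0,0,0],"claw":0.3},{"slide":[0,0,-0.5],"angular":[0,0,0],"claw":0.3}]'
cat > c7.py <<'E'
from k import *
im0=None
for cn in ('scene','side'):
    im=cam(cn); hsv=cv2.cvtColor(im['color'],cv2.COLOR_RGB2HSV); m=cv2.inRange(hsv,(98,60,60),(128,255,255))
    vv,uu=np.nonzero(m); P=pts(im,np.c_[uu,vv]); P=P[(abs(P[:,0]-.485)<.08)&(abs(P[:,1]-.385)<.09)&(P[:,2]>.1)&(P[:,2]<.14)]
    if len(P)>4:
        c=P.mean(0); k,*_=np.linalg.lstsq(np.c_[P[:,:2]-c[:2],np.ones(len(P))],P[:,2],rcond=None); print(cn,len(P),c.round(4),P.min(0).round(3),P.max(0).round(3),"slope",k.round(3))
    if cn=='side':
        for r in ctrl.outline_of('key',cn): print(r['confidence'],np.round(r['bbox']))
plan()
E
python3 c7.py
```

```text
time: 20.6
position: [0.4859, 0.3912, 0.1894]
tool_rot: [2.32, 2.117, 0.015]
ft_force: [0.5, 0.2, 0.2]
grip_width: 0.653
grip_force: 0.0
scene 255 [0.4871 0.3857 0.1122] [0.469 0.313 0.101] [0.502 0.448 0.121] slope [-0.267  0.036  0.112]
side 318 [0.4802 0.3874 0.1144] [0.466 0.311 0.101] [0.499 0.46  0.119] slope [ 0.271 -0.032  0.114]
0.74 [283. 273.  52.  26.]
0.66 [335. 207.  43.  25.]
0.65 [189. 298.  49.  45.]
t 20.75 pos [0.4842 0.3879 0.1828] xang 84.73 F [-0.  -0.3 -1. ] grip 56.3 0.0 q7 -1.1
slide [0. 0. 0.] ang [0.001 0.001 0.   ]
```

```bash
python3 -m inch '[{"slide":[-0.1,0.04,0],"angular":[0,0,0],"claw":-1},{"slide":[-0.3,0.15,0],"angular":[0,0,0],"claw":-1},{"slide":[-0.5,0.27,0],"angular":[0,0,0],"claw":-1},{"slide":[-0.7,0.38,0],"angular":[0,0,0],"claw":-1},{"slide":[-0.9,0.45,0],"angular":[0,0,0],"claw":-1},{"slide":[-0.98,0.45,0],"angular":[0,0,0],"claw":-1},{"slide":[-0.98,0.45,0],"angular":[0,0,0],"claw":-1},{"slide":[-0.98,0.45,0],"angular":[0,0,0],"claw":-1}]'; cat > c8.py <<'E'
from k import *
import sys
plan(.566,.0543,.1,82.3)
im=cam("scene")
for r in ctrl.outline_of("dial","scene")[:1]:
    p=maskpts(im,r["mask"]);p=p[(p[:,2]>.059)&(p[:,2]<.07)]; print("dial scene",round(r["confidence"],2),[np.round(t,4) for t in cv2.minAreaRect(p[:,:2].astype(np.float32))])
im=cam("wrist"); rects(im)
E
python3 c8.py
```

```text
time: 21.55
position: [0.5733, 0.1318, 0.1813]
tool_rot: [-2.324, -2.112, 0.003]
ft_force: [-0.7, 0.7, 0.0]
grip_width: 0.037
grip_force: 0.0
t 21.55 pos [0.5733 0.1318 0.1813] xang 84.52 F [-0.7  0.7  0. ] grip 3.2 0.0 q7 -0.61
slide [-0.311  0.001  0.325] ang [-0.005  0.001  0.074]
dial scene 0.85 [array([0.5659, 0.0554]), array([0.13  , 0.1352]), np.float64(83.0609)]
dial 0.9 [261. 204. 129.  40.] [array([0.5735, 0.103 ]), array([0.0407, 0.1297]), np.float64(82.706)]
jig 0.68 [262. 239. 158. 143.] [array([0.5663, 0.0575]), array([0.1609, 0.159 ]), np.float64(82.5499)]
```

```bash
python3 -m inch '[{"slide":[-0.12,0,0.1],"angular":[0,0,0.074],"claw":-1},{"slide":[-0.25,0,0.2],"angular":[0,0,0.074],"claw":-1},{"slide":[-0.311,0,0.3],"angular":[0,0,0.074],"claw":-1},{"slide":[-0.311,0,0.4],"angular":[0,0,0.074],"claw":-1},{"slide":[-0.311,0,0.46],"angular":[0,0,0.074],"claw":-1},{"slide":[-0.311,0,0.46],"angular":[0,0,0.074],"claw":-1}]'; python3 -c "
from h import *
plan(.566,.0543,.022,82.3)"
```

```text
time: 22.4
position: [0.5649, 0.0576, 0.0659]
tool_rot: [-2.357, -2.073, 0.004]
ft_force: [-0.2, 0.3, 0.2]
grip_width: 0.004
grip_force: 0.0
t 22.4 pos [0.5649 0.0576 0.0659] xang 82.65 F [-0.2  0.3  0.2] grip 0.4 0.0 q7 -0.57
slide [-0.012  0.007  0.176] ang [-0.007 -0.     0.012]
```

```bash
python3 -m inch '[{"slide":[-0.012,0.005,0.04],"angular":[0,0,0.01],"claw":-1},{"slide":[-0.012,0.005,0.08],"angular":[0,0,0.01],"claw":-1},{"slide":[-0.012,0.005,0.12],"angular":[0,0,0.01],"claw":-1},{"slide":[-0.012,0.005,0.15],"angular":[0,0,0.01],"claw":-1},{"slide":[-0.012,0.005,0.17],"angular":[0,0,0.01],"claw":-1},{"slide":[-0.012,0.005,0.17],"angular":[0,0,0.01],"claw":-1}]'; python3 tip.py | head -20
```

```text
time: 23.0
position: [0.5669, 0.0533, 0.0245]
tool_rot: [-2.366, -2.065, 0.001]
ft_force: [0.6, 0.1, 0.1]
grip_width: 0.004
grip_force: 0.0
t 23.05 pos [0.5673 0.0534 0.025 ] xang 82.23 F [-0.3 -0.3 -0.4] grip 0.6 0.0 q7 -0.61
slide [0. 0. 0.] ang [-0.001  0.    -0.   ]
1 0.011 280 223 | 1 -0.01 281 219 | 1 -0.03 281 216 | 1 -0.05 281 212 | 
198 [ 88 100 100  83  62] [0.584 0.058 0.164]
199 [44 46 50 49 54] [0.591 0.058 0.167]
200 [41 40 41 41 39] [0.589 0.058 0.159]
201 [37 40 39 40 41] [0.59  0.058 0.157]
202 [37 36 37 39 48] [0.587 0.059 0.147]
203 [40 37 53 58 56] [0.591 0.058 0.148]
204 [36 46 56 56 56] [0.594 0.058 0.146]
205 [38 53 57 56 56] [0.598 0.058 0.147]
206 [36 33 41 45 47] [0.6   0.058 0.145]
207 [34 33 33 31 39] [0.599 0.059 0.139]
208 [36 33 33 33 30] [0.6   0.059 0.134]
209 [29 33 31 34 57] [0.6   0.059 0.13 ]
210 [ 20  19  16  64 153] [0.596 0.059 0.119]
211 [ 48  47  37 102 129] [0.576 0.061 0.084]
212 [55 56 54 55 52] [0.637 0.057 0.167]
213 [55 56 55 55 54] [0.641 0.056 0.168]
214 [56 56 54 56 54] [0.643 0.056 0.166]
```

```bash
python3 -m inch '[{"slide":[0,0,0.012],"angular":[0,0,0],"claw":-1},{"slide":[-0.02,0,0.012],"angular":[0,0,0],"claw":-1},{"slide":[-0.05,0,0.012],"angular":[0,0,0],"claw":-1},{"slide":[-0.08,0,0.012],"angular":[0,0,0],"claw":-1},{"slide":[-0.11,0,0.012],"angular":[0,0,0],"claw":-1},{"slide":[-0.14,0,0.012],"angular":[0,0,0],"claw":-1},{"slide":[-0.17,0,0.012],"angular":[0,0,0],"claw":-1},{"slide":[-0.2,0,0.012],"angular":[0,0,0],"claw":-1}]'; cat > c9.py <<'E'
from k import *
plan()
im=cam("scene")
for r in ctrl.outline_of("dial","scene")[:1]:
    p=maskpts(im,r["mask"]);p=p[(p[:,2]>.059)&(p[:,2]<.07)]; q=[np.round(t,4) for t in cv2.minAreaRect(p[:,:2].astype(np.float32))]
    a=np.array([np.cos(np.radians(82.3)),np.sin(np.radians(82.3))]); s=p[:,:2]@a
    print("dial",round(r["confidence"],2),q,"along",np.percentile(s,[.5,99.5]).round(4),"zmax",np.percentile(p[:,2],95))
E
python3 c9.py
```

```text
time: 23.85
position: [0.5607, 0.0032, 0.0224]
tool_rot: [2.367, 2.065, 0.001]
ft_force: [-0.2, 1.5, 0.9]
grip_width: 0.007
grip_force: 0.8
t 23.85 pos [0.5607 0.0032 0.0224] xang 82.21 F [-0.2  1.5  0.9] grip 0.6 0.8 q7 -0.51
slide [0. 0. 0.] ang [ 0. -0. -0.]
dial 0.93 [array([0.562 , 0.0177]), array([0.131 , 0.1348]), np.float64(81.9153)] along [0.0283 0.1579] zmax 0.06869311166795096
```

```bash
python3 -m inch '[{"slide":[-0.04,0,0],"angular":[0,0,0],"claw":-1},{"slide":[-0.08,0,0],"angular":[0,0,0],"claw":-1},{"slide":[-0.12,0,0],"angular":[0,0,0],"claw":-1},{"slide":[-0.16,0,0],"angular":[0,0,0],"claw":-1},{"slide":[-0.2,0,0],"angular":[0,0,0],"claw":-1},{"slide":[-0.24,0,0],"angular":[0,0,0],"claw":-1},{"slide":[-0.28,0,0],"angular":[0,0,0],"claw":-1},{"slide":[-0.32,0,0],"angular":[0,0,0],"claw":-1},{"slide":[-0.36,0,0],"angular":[0,0,0],"claw":-1},{"slide":[-0.4,0,0],"angular":[0,0,0],"claw":-1}]'; python3 c9.py
```

```text
time: 24.95
position: [0.547, -0.0962, 0.0223]
tool_rot: [2.367, 2.066, -0.0]
ft_force: [0.8, 1.6, 0.4]
grip_width: 0.005
grip_force: 0.8
t 24.95 pos [ 0.547  -0.0962  0.0223] xang 82.22 F [0.8 1.6 0.4] grip 0.5 0.8 q7 -0.32
slide [0. 0. 0.] ang [-0.  0. -0.]
dial 0.8 [array([ 0.5483, -0.0816]), array([0.1298, 0.1398]), np.float64(80.9065)] along [-0.0722  0.0572] zmax 0.06895605397607693
```

```bash
python3 -m inch '[{"slide":[-0.02,0,0],"angular":[0,0,0],"claw":-1},{"slide":[-0.04,0,0],"angular":[0,0,0],"claw":-1},{"slide":[-0.052,0,0],"angular":[0,0,0],"claw":-1},{"slide":[-0.062,0,0],"angular":[0,0,0],"claw":-1},{"slide":[-0.07,0,0],"angular":[0,0,0],"claw":-1},{"slide":[-0.074,0,0],"angular":[0,0,0],"claw":-1},{"slide":[-0.078,0,0],"angular":[0,0,0],"claw":-1}]'; python3 c9.py
```

```text
time: 25.75
position: [0.5442, -0.1128, 0.0222]
tool_rot: [-2.364, -2.066, -0.001]
ft_force: [-0.7, 7.7, 0.9]
grip_width: 0.013
grip_force: 3.3
t 25.75 pos [ 0.5442 -0.1128  0.0222] xang 82.28 F [-0.7  7.7  0.9] grip 1.1 3.3 q7 -0.29
slide [0. 0. 0.] ang [-0.002 -0.004  0.   ]
dial 0.74 [array([ 0.545 , -0.0982]), array([0.1299, 0.1419]), np.float64(81.7285)] along [-0.0861  0.0403] zmax 0.06854915414130859
```

```bash
python3 -m inch '[{"slide":[-0.006,0,0],"angular":[0,0,0],"claw":-1},{"slide":[-0.012,0,0],"angular":[0,0,0],"claw":-1},{"slide":[-0.012,0,0],"angular":[0,0,0],"claw":-1}]'; python3 c9.py
```

```text
time: 26.15
position: [0.5442, -0.1129, 0.0223]
tool_rot: [-2.361, -2.066, -0.006]
ft_force: [-1.2, 10.2, 0.4]
grip_width: 0.004
grip_force: 4.7
t 26.15 pos [ 0.5442 -0.1129  0.0223] xang 82.39 F [-1.2 10.2  0.4] grip 0.4 4.7 q7 -0.28
slide [0. 0. 0.] ang [-0.001 -0.01   0.   ]
dial 0.72 [array([ 0.5447, -0.098 ]), array([0.129 , 0.1374]), np.float64(82.2498)] along [-0.086   0.0401] zmax 0.06859100304542536
```

```bash
python3 -m inch '[{"slide":[0.02,0,0],"angular":[0,0,0],"claw":-1},{"slide":[0.05,0,0],"angular":[0,0,0],"claw":-1},{"slide":[0.05,0,0],"angular":[0,0,0],"claw":-1},{"slide":[0.05,0,-0.1],"angular":[0,0,0],"claw":-1},{"slide":[0.05,0,-0.25],"angular":[0,0,0],"claw":-1},{"slide":[0.05,0,-0.45],"angular":[0,0,0],"claw":-1},{"slide":[0.05,0,-0.65],"angular":[0,0,0],"claw":-1},{"slide":[0.05,0,-0.8],"angular":[0,0,0],"claw":-1},{"slide":[0.05,0,-0.8],"angular":[0,0,0],"claw":-1},{"slide":[0.05,0,-0.8],"angular":[0,0,0],"claw":-1}]'; python3 c9.py; python3 c7.py; python3 -c "
from k import *
a=cam('side')['color'][150:340,120:360]; b=cam('wrist')['color']
cv2.imwrite('pics/f1.png',np.hstack([cv2.resize(a,(400,317)),cv2.resize(b,(400,317))])[:,:,::-1])"
```

```text
time: 27.25
position: [0.5462, -0.1063, 0.223]
tool_rot: [2.366, 2.062, -0.0]
ft_force: [-0.0, -0.1, -0.6]
grip_width: 0.004
grip_force: 0.0
t 27.25 pos [ 0.5462 -0.1063  0.223 ] xang 82.15 F [-0.  -0.1 -0.6] grip 0.3 0.0 q7 -0.16
slide [0. 0. 0.] ang [0.003 0.004 0.   ]
dial 0.74 [array([0.5075, 0.3783]), array([0.0676, 0.0256]), np.float64(68.1196)] along [0.4137 0.4784] zmax 0.06964102814919458
scene 249 [0.4873 0.3881 0.112 ] [0.468 0.313 0.101] [0.501 0.449 0.122] slope [-0.225  0.024  0.112]
side 349 [0.4806 0.3846 0.1144] [0.467 0.31  0.1  ] [0.498 0.46  0.12 ] slope [ 0.287 -0.033  0.114]
0.96 [281. 274.  50.  22.]
0.92 [189. 296.  50.  44.]
0.83 [334. 211.  44.  22.]
t 27.5 pos [ 0.5449 -0.1054  0.2208] xang 82.21 F [ 0.2  0.2 -0.5] grip 0.5 0.0 q7 -0.16
slide [0. 0. 0.] ang [-0.005 -0.001  0.   ]
```

View pics/f1.png

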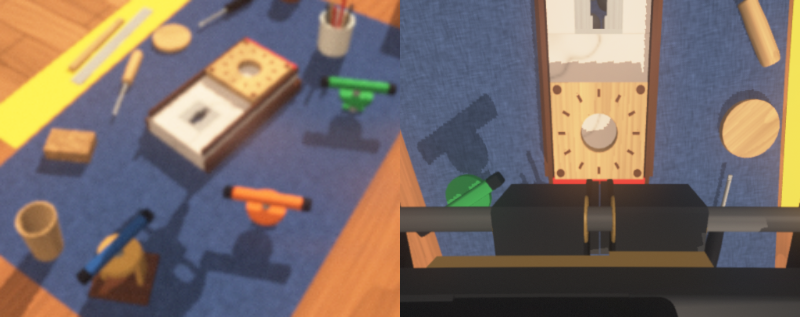

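The side view shows the blue key hanging in the ring at (118,245), and the wrist view shows the dial up against the red stop at (600,180). The bystanders are where they were, so I'm handing in.

```bash
python3 -c "
from bench import ctrl
print(ctrl.close_job())"
```

```text
the job is handed in; nothing more can be done
None
```

The job is handed in at about 27.5 s: the key turned to its stop and hangs upright in the eyelet, and the dial is up against the red end stop; no verdict was shown.

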